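# Isolate the slide-drying plate and rack its last case

## Robot

A 6-joint arm with a two-finger parallel gripper is mounted at the origin on the work surface. World frame = base frame: x ahead of the robot, y to its left, z up, the work surface at z = 0. Lengths are in m, angles in rad, forces in N, time in s.
With the tool pointing down it reaches from about 0.35 to 0.975 m from the base axis. Payload 4.9 kg.
Tool frame: the origin (TCP) lies midway between the tips of the shut fingers; the grasp point (between the pads) lies 19 mm behind it; y points along the fingers, z is the direction in which the jaws open and shut, and the axes are right-handed (so a half turn about y gives the same grasp; the last joint's range is limited). The gripper opens to 85 mm and grips with 20 to 120 N. Pads are 22 mm wide; open, the fingers measure 114 mm over their backs; the gripper's body (76 mm by 85 mm) begins 54 mm behind the grasp point. The pads swing forward as they close: fully open they stand 13 mm farther back than shut.
Start: joints at [1.19, 0.053, 1.613, -0, 1.476, -0.119], TCP at [0.162, 0.604, 0.205] pointing down, gripper open.
Joint ranges: [-3.01, 3.01], [-1.01, 2.22], [0.06, 2.58], [-1.02, 4.17], [0.09, 2.62], [-3.14, 3.14]. Speed limits (rad/s): [2.57, 2.57, 3.14, 3.14, 3.14, 3.14].

## Interface

Orientations are given as a unit quaternion [w, x, y, z].
In Python, from plant import * gives the robot as it stands.
- The arm moves only by the shell command python3 -m crank 'ROWS'. ROWS is JSON, a list that holds one entry, the list of rows, each a list of 5 numbers: the gripper command: -1 is shut, 1 is fully open, values between are in proportion, then the shift along the tool's x, y, z in cm, then the turn about the tool's y in degrees. In form: [[[jaw, dx, dy, dz, twist], ...]]. A call has 1 to 8 rows; each row shifts and turns the commanded pose from where the row before left it, along the tool's axes as they then stand; what a row does not reach is not made up. A row lasts 1/8 s, in which the tool goes at most 62.5 mm and 10.7 degrees, less where a joint would pass 70% of its speed; a pose out of reach is approached as far as the arm can. A call with a gripper value outside its range is refused whole. The fingers move at their own pace and stop on an object; the grip force is fixed at half the most. Time passes only in rows, so rows that do not move let the fingers close. It gives the time, the measured TCP pose, the force and the opening at its end, in the units of the state.
- state(): the state, without advancing time (a new reading comes with each control period).
- grab_frame(name): name is "side" or "top" or "wrist"; returns a dict with "frame" (480x640x3 uint8, red, green, blue), "fx", "fy", "cx", "cy" (pixels), "pose" (4x4, takes a point from camera to world coordinates). Camera axes: x right, y up, looking along -z (the intrinsics and any distortion apply to the point x, -y, -z); pixel columns grow to the right and rows downward; lengths in m; the calibration is good to about 2 mm. A picture is of the moment at which its call begins. There is no depth.
- job_done(): hands the job in, once; it reports no verdict.
The state is a dict: "time": time; "joint_pos": joint angles; "joint_vel": joint speeds; "joint_efforts": joint torques, N m; "tool_pos": TCP position; "tool_rot": TCP orientation; "contact_force": force on the tool from outside, world axes, zero at the start; "ft_torque": the same for the moment, N m; "gripper_width": opening from 0.0 (shut) to 1.0 (fully open).
Only numpy, scipy, OpenCV 4.12 (cv2) and the standard library are available. Lean on these libraries where they do the work, as an engineer would, in place of code of your own. Each camera call takes 0.05 s, during which the arm holds its last target.

## Task

Take the slide-drying plate out of service: first push the isolator handle round to off, stopping where the hole in its tip lines up over the hole in the fixed lug so that a padlock could go through both (it can be pushed too far). Only then lift the slide case off the drying plate and lay it flat and square on top of the case already on the sloping rack, its short end against the backstop just like the one below. Let go, leave the lower case in its place, and do not disturb the other things on the bench.

Things in the scene. Friction and masses are not known exactly. Their poses are not given: they have to be found in the camera images.
- isolator: Grey bench isolator box, 160 x 160 x 75 mm, fixed to the bench. Origin: centre of its underside, z up. The handle pivots about the vertical line through its origin. Its steel lug sticks out of the +x side: a level plate 44 mm wide reaching 146 mm from the pivot, top at z = 74 mm.
- handle (a joint): Angle of the black handle about its vertical pivot, rad, growing clockwise seen from above. 0: fully on, along the box's +y. 1.571: off, along the box's +x, the holes in line. Stop at 2.05 (too far). Starts at 0 to 0.45. Friction about 0.45 N m, no spring or detent: it stays where left.
- pivot (a point): Point on the handle's pivot axis, 115 mm above the bench, level with the top of the handle. The hub is 54 mm across. The grip is a bar 24 mm wide from the pivot to 106 mm out, 91 to 115 mm above the bench, with 16 mm of free air between it and the box top.
- handle_hole (a point): Centre of the 14 mm hole in the handle's tongue, on the tongue's top (a level steel plate 36 mm wide, 104 to 146 mm from the pivot, 80 to 86 mm above the bench), 125 mm from the pivot, 86 mm above the bench; moves with the handle.
- lug_hole (a point): Centre of the 14 mm hole in the fixed lug, on the lug's top, 125 mm from the pivot, 74 mm above the bench. An 8 mm padlock shackle must pass through both holes.
- drying_plate: White slide-drying plate with a dark flat top without rim, 180 (x) x 150 (y) mm, top 45 mm above the bench, fixed. Origin: centre of its underside.
- case: Flat white rigid slide case lying on the drying plate: 85 (x) x 45 (y) x 12 (z) mm, about 60 g, loose. Origin: centre of its underside; x along its length.
- deck: Grey metal sloping deck of the rack, fixed, tilted 15 degrees, sloping down away from the robot: 145 x 110 (y) mm. Origin: middle of the foot of the backstop, on the deck's upper face, 30 mm above the bench. x points down the slope, away from the robot, z square out of the deck. The backstop is a plate across the low far end, its face at x = 0 towards the robot, 80 mm wide (y), 32 mm high. A case against it has its origin at x = -42.5 mm.
- lower_case: Second slide case of the same size, loose, already lying on the deck with its short end against the backstop. Origin: centre of its underside, x along its length down the slope.
- specimen_jar: Bystander: loose clear screw jar, 48 mm across, 60 mm tall. Origin: centre of its underside.
- dropper_bottle: Bystander: loose brown dropper bottle, 36 mm across, 75 mm tall. Origin: centre of its underside.
- marker: Bystander: loose black marker pen, 142 mm long, 12 mm thick, lying along its x axis. Origin: centre of its underside.
- paper_cup: Bystander: loose white cup, 70 mm across, 60 mm tall. Origin: centre of its underside.
- slide_box: Bystander: loose cardboard box, 85 x 30 x 30 mm. Origin: centre of its underside.
- dish: Bystander: loose shallow glass dish, 90 mm across, 15 mm tall. Origin: centre of its underside.

How it is judged:
By the outcome, as a careful person would: the job done as asked, in the order asked, and still so for the second after the job is handed in, with the robot touching nothing.
It also fails if it takes over 48 s, if anything falls off the work surface, if the arm or the gripper's body presses on something with over 40 N, if the wrist force passes 120 N, or if a joint passes its speed limit or range.

## Working session

There is one attempt and no reset: what is moved stays moved. The work goes in short steps, Python scripts to look and compute and a shell command to move; the robot and the scene stay as the last step left them, time stands still between calls to the robot, and variables do not carry over. Pictures are saved under pics/ and viewed, and the job is handed in when it is done.

```bash
ls; mkdir -p pics
python3 - <<'E'
from plant import *
import cv2
s=state();print(s)
for n in("side","top","wrist"):
    g=grab_frame(n);cv2.imwrite(f"pics/{n}0.png",g["frame"][:,:,::-1]);print(n,[k for k in g],g["fx"],g["fy"],g["cx"],g["cy"],g["pose"])
    print({k:g[k] for k in g if k not in("frame","pose")})
E
```

```text
pics
{'time': 0.0, 'joint_pos': array([ 1.18997374e+00,  5.33526519e-02,  1.61428235e+00, -7.79504245e-06,
        1.47600967e+00, -1.19002490e-01]), 'joint_vel': array([-0.00077903,  0.00136702, -0.00041433,  0.00110828, -0.00073386,
        0.00011597]), 'joint_efforts': array([ 1.32181063e-03, -3.93706620e+01, -3.70165443e+01, -8.21990352e-05,
        7.04276143e-03, -2.83819773e-06]), 'tool_pos': array([0.16152554, 0.60306926, 0.20407264]), 'tool_rot': array([-0.70035246,  0.70175973, -0.09247968,  0.09212613]), 'contact_force': array([-0.20073092,  0.4727483 , -0.72466605]), 'ft_torque': array([ 0.00821244,  0.04365696, -0.003862  ]), 'gripper_width': 0.9987137501098476}
side ['frame', 'fx', 'fy', 'cx', 'cy', 'pose'] 618.98142255541 618.98142255541 335.7670602864357 238.52919684429133 [[ 0.96772338  0.19409204 -0.16074745  0.33617226]
 [-0.25191681  0.76279986 -0.59554538 -0.89529387]
 [ 0.00702751  0.61681817  0.7870743   1.21818084]
 [ 0.          0.          0.          1.        ]]
{'fx': 618.98142255541, 'fy': 618.98142255541, 'cx': 335.7670602864357, 'cy': 238.529196844291
[... 157 characters left out ...]
7631  0.32783078]
 [-0.99984725  0.01262899 -0.01208205 -0.04575159]
 [-0.00966684  0.17632532  0.98428448  1.3965529 ]
 [ 0.          0.          0.          1.        ]]
{'fx': 600.3995489802945, 'fy': 600.3995489802945, 'cx': 317.71782714022316, 'cy': 236.64417048708347}
wrist ['frame', 'fx', 'fy', 'cx', 'cy', 'pose'] 359.2723429750288 359.2723429750288 319.8268831552189 242.4661406177304 [[ 0.25847264 -0.9248613  -0.2789686   0.09041205]
 [ 0.96601645  0.24685374  0.07665149  0.62249841]
 [-0.00202755 -0.28930057  0.95723616  0.37268465]
 [ 0.          0.          0.          1.        ]]
{'fx': 359.2723429750288, 'fy': 359.2723429750288, 'cx': 319.8268831552189, 'cy': 242.4661406177304}
```

View pics/side0.png

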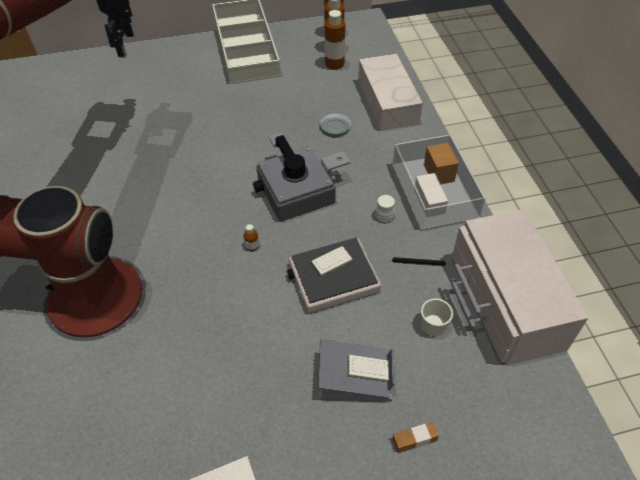

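View pics/top0.png

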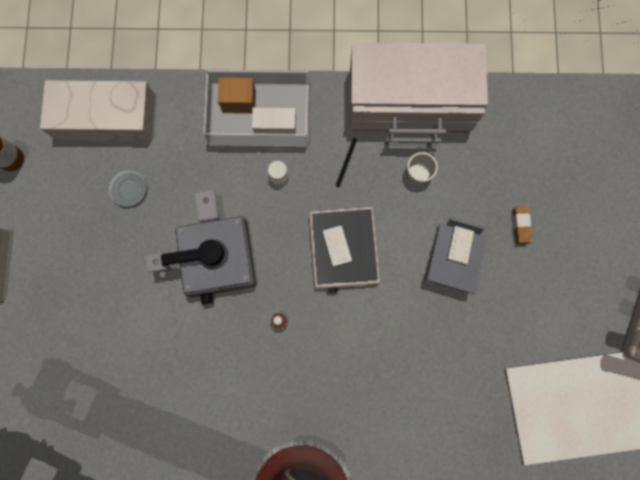

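View pics/wrist0.png

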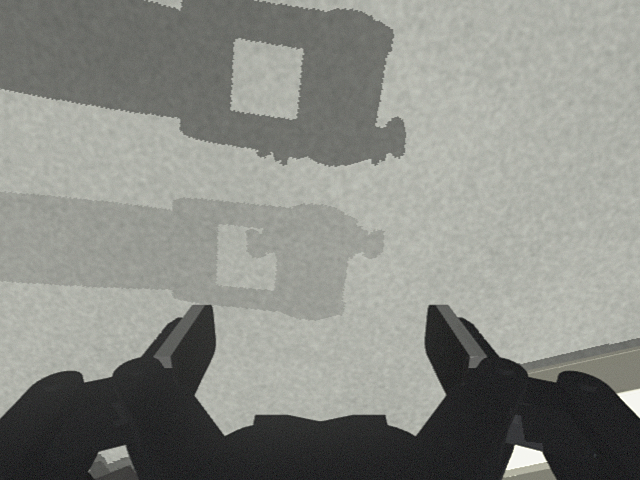

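```bash
cat > h.py <<'E'
from plant import *
import numpy as np, cv2
from scipy.spatial.transform import Rotation as R
def pt(g,u,v,z):
    P=g["pose"];d=P[:3,:3]@np.array([(u-g["cx"])/g["fx"],-(v-g["cy"])/g["fy"],-1]);o=P[:3,3]
    return o+d*(z-o[2])/d[2]
def px(g,p):
    P=g["pose"];c=P[:3,:3].T@(np.array(p)-P[:3,3]);return np.array([g["cx"]+g["fx"]*c[0]/-c[2],g["cy"]-g["fy"]*c[1]/-c[2]])
def crop(g,u0,v0,u1,v1,name,k):
    c=cv2.resize(g["frame"][v0:v1,u0:u1,::-1],None,fx=k,fy=k,interpolation=cv2.INTER_CUBIC);cv2.imwrite("pics/"+name,c)
def rot():
    q=state()["tool_rot"];return R.from_quat([q[1],q[2],q[3],q[0]]).as_matrix()
E
python3 - <<'E'
from h import *
print(rot())
g=grab_frame("top")
crop(g,140,180,270,310,"t1.png",6)
crop(g,300,195,400,295,"t2.png",6)
crop(g,410,200,510,300,"t3.png",6)
E
```

```text
[[ 9.65935731e-01 -6.01467992e-04  2.58781378e-01]
 [-2.58782012e-01 -1.53522633e-03  9.65934529e-01]
 [-1.83690715e-04 -9.99998641e-01 -1.63857907e-03]]
```

View pics/t1.png

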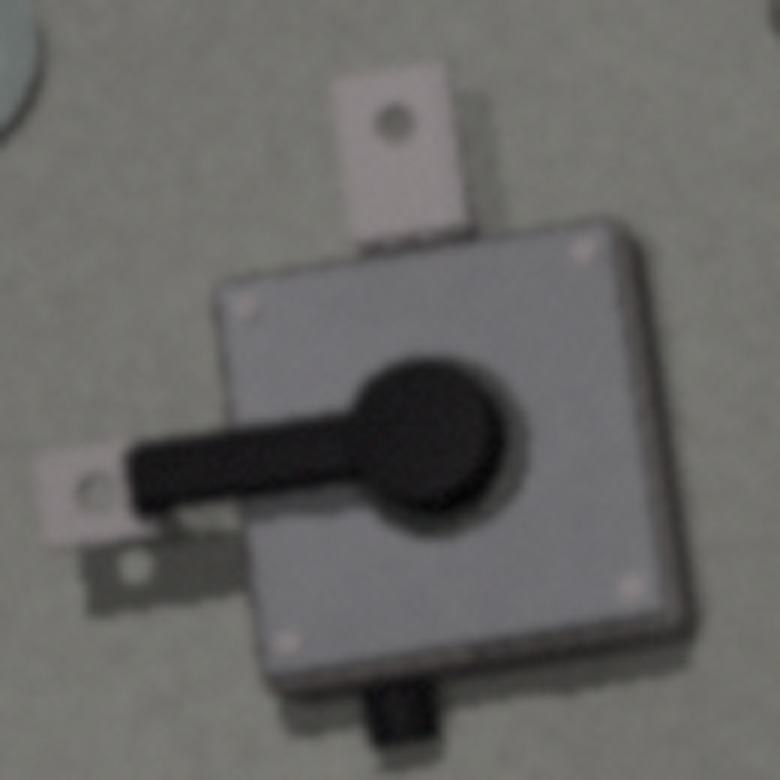

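View pics/t2.png

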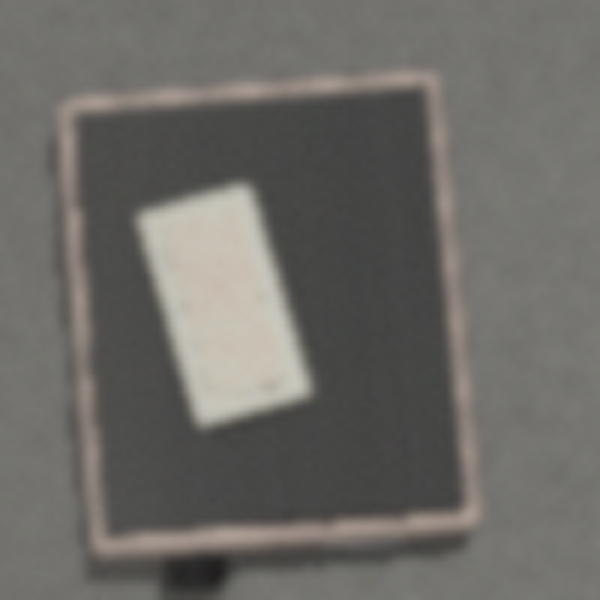

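View pics/t3.png

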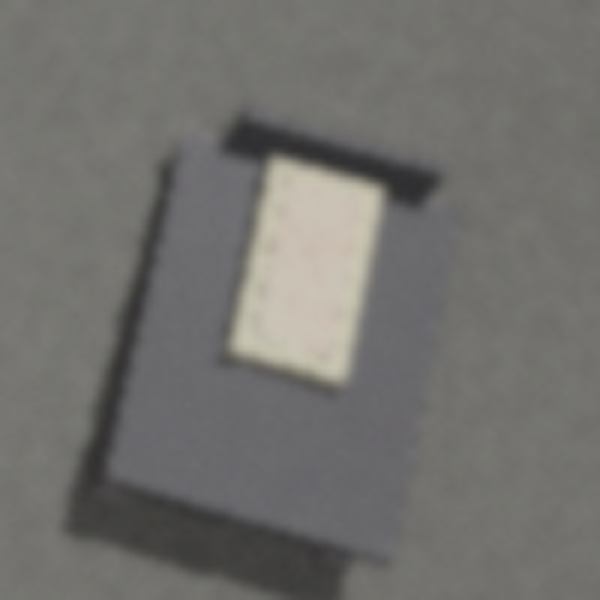

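Run:
```python
from h import *
g=grab_frame("top")
def c(o,x,y,z): return pt(g,(x+.5)/6-.5+o[0],(y+.5)/6-.5+o[1],z)
o=(140,180)
pv=c(o,430,434,.115);lh=c(o,396,124,.074);hh=c(o,98,492,.086)
print("pivot",pv,"lug",lh,np.linalg.norm((lh-pv)[:2]),"hh",hh,np.linalg.norm((hh-pv)[:2]))
a=lambda p:np.degrees(np.arctan2(p[1],p[0]))
print("ang lug",a(lh-pv),"handle",a(hh-pv))
for q in [(334,79),(442,62),(468,235)]:print(c(o,*q,.074))
b=[c(o,*q,.075) for q in[(217,283),(612,219),(690,625),(275,690)]]
print(b,np.mean(b,0))
o=(300,195)
k=[c(o,*q,.057) for q in[(137,213),(249,183),(312,393),(203,429)]]
print("case",np.mean(k,0),[np.linalg.norm(k[i]-k[i-1]) for i in range(4)],a(k[0]-k[3]),a(k[1]-k[2]))
o=(410,200)
# lower case top: deck x=0 z=.03; top z offset 12mm*cos15
s,co=np.sin(np.radians(15)),np.cos(np.radians(15))
zf=.03+.012*co; zn=zf+.085*s
k=[c(o,*q,z) for q,z in[((268,157),zf),((385,187),zf),((348,385),zn),((232,353),zn)]]
print("lower",k,np.mean(k,0),[np.linalg.norm(k[i]-k[i-1]) for i in range(4)],a(k[0]-k[3]),a(k[1]-k[2]))
h=.03+.032*co
print("backstop top",c(o,242,112,h),c(o,440,175,h))
```

```text
pivot [0.52071201 0.19971887 0.115     ] lug [0.64509236 0.22587311 0.074     ] 0.1271004163283622 hh [0.50191091 0.32661566 0.086     ] 0.12828201566177336
ang lug 11.874939697352916 handle 98.42766366626053
[0.66229939 0.25022863 0.074     ]
[0.66942272 0.20955815 0.074     ]
[0.6026234  0.19674296 0.074     ]
[array([0.58287448, 0.28994987, 0.075     ]), array([0.60922752, 0.14267269, 0.075     ]), array([0.45695507, 0.10829799, 0.075     ]), array([0.43097973, 0.26002528, 0.075     ])] [0.5200092  0.20023646 0.075     ]
case [ 0.54843158 -0.07340744  0.057     ] [np.float64(0.08595891363953725), np.float64(0.04398538003529196), np.float64(0.08356176383165297), np.float64(0.0431071820920936)] 17.46131456172033 16.85643613491287
lower [array([ 0.59977385, -0.34209853,  0.04159111]), array([ 0.58865779, -0.38637429,  0.04159111]), array([ 0.50925042, -0.36478033,  0.06359073]), array([ 0.52070293, -0.32200511,  0.06359073])] [ 0.55459625 -0.35381457  0.05259092] [np.float64(0.084498154024291), np.float64(0.04564986321791492), np.float64(0.08518105794930292), np.float64(0.04428182412548455)] -14.258148952149604 -15.213074926182266
backstop top [ 0.61311397 -0.32851021  0.06090963] [ 0.5898029  -0.40231805  0.06090963]
```

```bash
python3 -m crank '[[[0.2,5.25,0,-2.85,0],[0.2,5.25,0,-2.85,0],[0.2,5.25,0,-2.85,0],[0.2,5.25,0,-2.85,0],[0.2,5.25,0,-2.85,0],[0.2,5.25,0,-2.85,0],[0.2,5.25,0,-2.85,0],[0.2,5.25,0,-2.85,0]]]'
python3 -m crank '[[[0.2,0,0,0,9.5],[0.2,0,0,0,9.5],[0.2,0,0,0,9.5],[0.2,0,0,0,9.5],[0.2,0,0,0,9.5],[0.2,0,0,0,9.5],[0.2,0,0,0,9.6],[0.2,0,0,0,0]]]'
cat >> h.py <<'E'
def show():
    s=state();M=rot();a=lambda p:round(float(np.degrees(np.arctan2(p[1],p[0]))),2)
    print("t",s["time"],"tcp",s["tool_pos"].round(4),"xbear",a(M[:,0]),"zbear",a(M[:,2]),"down",M[:,1].round(4),"q",s["joint_pos"].round(2),"F",s["contact_force"].round(1),"w",round(s["gripper_width"],3))
def togo(p):
    s=state();print("tool cm",(rot().T@(np.array(p)-s["tool_pos"])*100).round(2))
E
python3 - <<'E'
from h import *
show();togo((.5097,.274,.085))
g=grab_frame("wrist");cv2.imwrite("pics/w1.png",g["frame"][:,:,::-1])
E
```

```text
time: 1.25
tool_pos: [0.5096, 0.2732, 0.2054]
tool_rot: [0.701, -0.701, 0.092, -0.092]
contact_force: [-0.1, 0.4, 0.1]
gripper_width: 0.602
time: 2.25
tool_pos: [0.5083, 0.2747, 0.2052]
tool_rot: [-0.536, 0.536, -0.462, 0.461]
contact_force: [0.8, 0.2, -0.6]
gripper_width: 0.603
t 2.25 tcp [0.5083 0.2747 0.2052] xbear -81.49 zbear 8.51 down [-2.e-04 -1.e-04 -1.e+00] q [ 0.37 -0.06  1.72  0.    1.48  0.22] F [ 0.8  0.2 -0.6] w 0.603
tool cm [ 0.09 12.02  0.13]
```

View pics/w1.png

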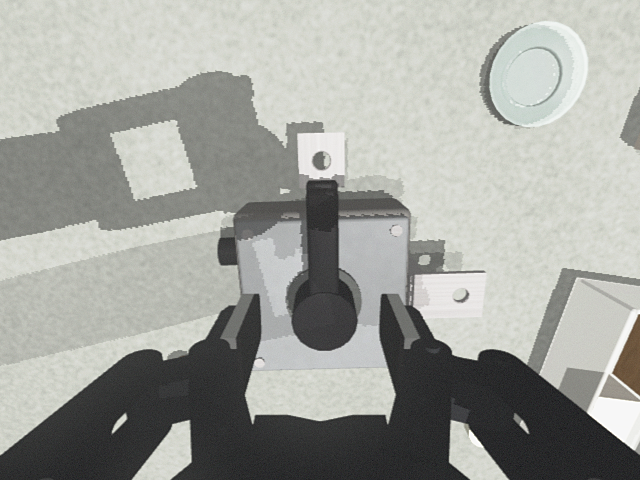

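Run:
```python
from h import *
g=grab_frame("wrist")
hh=pt(g,321,159.5,.086);lh=pt(g,460,294.5,.074);pv=pt(g,325,319,.115)
a=lambda p:np.degrees(np.arctan2(p[1],p[0]))
print(hh,lh,pv,a(hh-pv),a(lh-pv),np.linalg.norm((hh-pv)[:2]),np.linalg.norm((lh-pv)[:2]), np.linalg.norm((lh-hh)[:2]))
```

```text
[0.50112817 0.32870671 0.086     ] [0.6445706  0.22804353 0.074     ] [0.52275938 0.20726072 0.115     ] 100.09926311794854 9.682287207121215 0.12335736092610367 0.12357142398789553 0.1752392787794824
```

```bash
python3 -m crank '[[[0.2,0.1,4,0.1,-0.9],[0.2,0,4,0,0],[0.2,0,3,0,0],[0.2,0,1,0,0],[-1,0,0,0,0],[-1,0,0,0,0],[-1,0,0,0,0],[-1,0,0,0,0]]]'
python3 - <<'E'
from h import *
show()
g=grab_frame("wrist");cv2.imwrite("pics/w2.png",g["frame"][:,:,::-1])
E
```

```text
time: 3.35
tool_pos: [0.5105, 0.2743, 0.0871]
tool_rot: [0.54, -0.538, 0.457, -0.458]
contact_force: [-1.5, -1.4, 3.5]
gripper_width: 0.235
t 3.35 tcp [0.5105 0.2743 0.0871] xbear -80.69 zbear 9.31 down [ 2.4e-03  8.0e-04 -1.0e+00] q [ 0.36  0.05  1.82 -0.    1.27  0.2 ] F [-1.5 -1.4  3.5] w 0.235
```

View pics/w2.png

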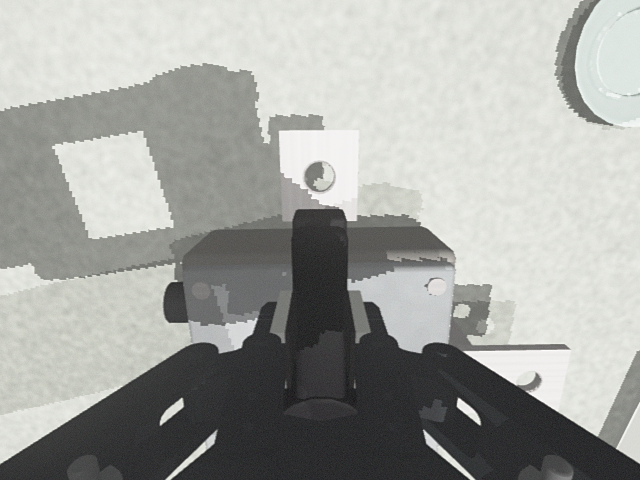

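```bash
python3 -m crank '[[[-1,0.09,0,1.14,9],[-1,0.09,0,1.14,9],[-1,0.09,0,1.14,9],[-1,0.09,0,1.14,9],[-1,0,0,0,0]]]'
python3 - <<'E'
from h import *
show()
E
```

```text
time: 4.03
tool_pos: [0.5544, 0.2676, 0.087]
tool_rot: [0.371, -0.37, 0.603, -0.602]
contact_force: [-4.5, -0.5, 7.9]
gripper_width: 0.236
t 4.025 tcp [0.5544 0.2676 0.087 ] xbear -116.78 zbear -26.78 down [-2.0e-04  1.1e-03 -1.0e+00] q [0.33 0.13 1.74 0.   1.28 0.8 ] F [-4.5 -0.5  7.9] w 0.236
```

```bash
python3 -m crank '[[[-1,0.09,0,1.14,9],[-1,0.09,0,1.14,9],[-1,0.09,0,1.14,9],[-1,0.09,0,1.14,9],[-1,0.07,0,1.01,8],[-1,0,0,0,0]]]'
python3 - <<'E'
from h import *
show()
g=grab_frame("wrist");cv2.imwrite("pics/w3.png",g["frame"][:,:,::-1])
g=grab_frame("top");crop(g,140,180,270,310,"t4.png",6)
E
```

```text
time: 4.78
tool_pos: [0.5891, 0.2274, 0.087]
tool_rot: [0.117, -0.119, 0.698, -0.696]
contact_force: [-7.9, 1.6, 9.9]
gripper_width: 0.24
t 4.775 tcp [0.5891 0.2274 0.087 ] xbear -160.78 zbear -70.78 down [-0.0027  0.0028 -1.    ] q [0.25 0.17 1.69 0.   1.28 1.48] F [-7.9  1.6  9.9] w 0.24
```

View pics/w3.png

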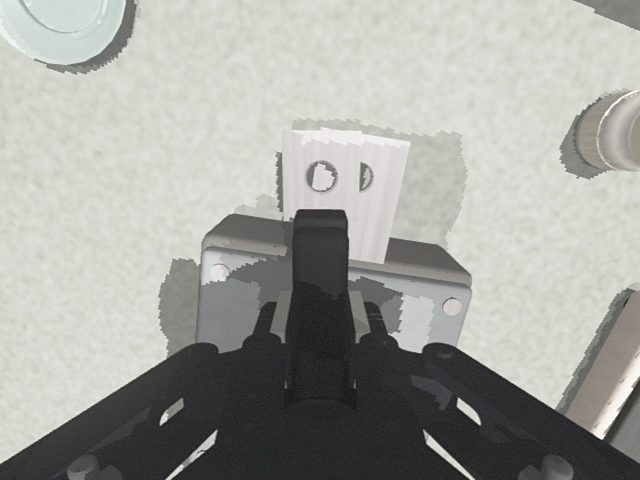

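View pics/t4.png

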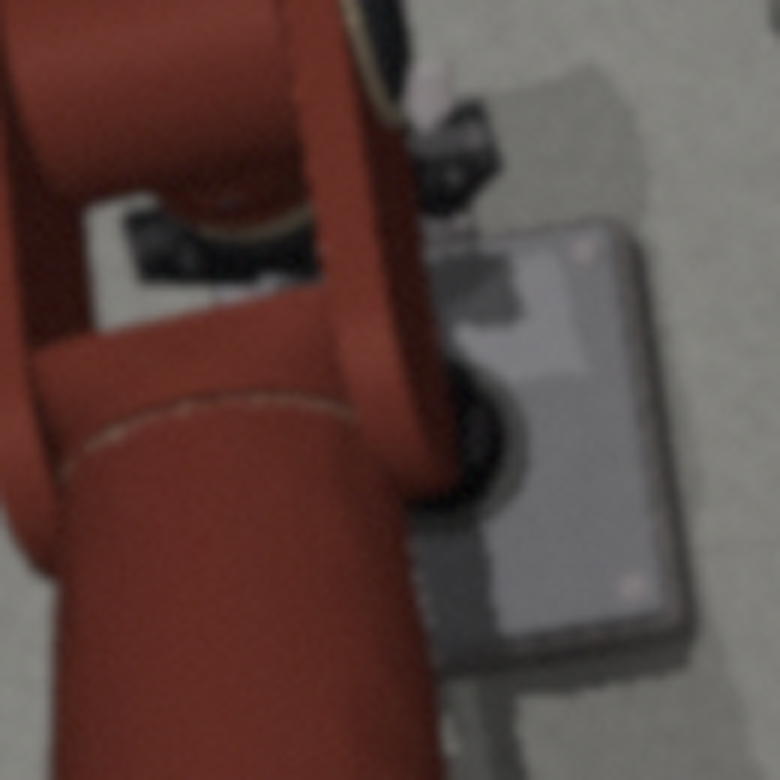

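Run:
```python
from h import *
g=grab_frame("wrist");
crop(g,270,110,430,280,"w3c.png",4.5)
hh=pt(g,322,176,.086);print(hh)
for u in (357,359,361):
    l=pt(g,u,177,.074);print(l,px(g,l+g["pose"][:3,0]*.007),2*np.degrees(np.arcsin(np.linalg.norm((l-hh)[:2])/.25)))
```

```text
[0.64141007 0.24454403 0.086     ]
[0.64545269 0.22738847 0.074     ] [371.00493207 177.        ] 8.08561542168535
[0.64578326 0.22644542 0.074     ] [373.00518026 177.        ] 8.542444805122045
[0.64611382 0.22550241 0.074     ] [375.00542846 177.        ] 8.999640833758006
```

View pics/w3c.png

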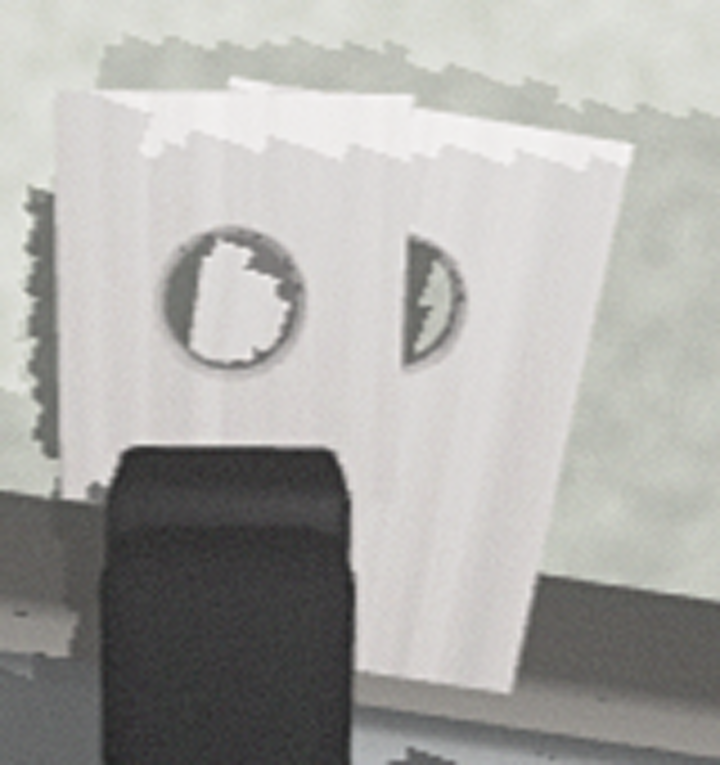

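```bash
python3 -m crank '[[[-1,0.04,0,0.51,4],[-1,0.04,0,0.51,4],[-1,0,0,0,0],[-1,0,0,0,0]]]'
python3 - <<'E'
from h import *
show()
g=grab_frame("wrist");
crop(g,270,110,430,280,"w4c.png",4.5)
c=(322,176)
hh=pt(g,322,176.2,.086);print(px(g,[*hh[:2],.074]), px(g,[*(hh[:2]+g["pose"][:2,0]*.007),.074]))
E
```

```text
time: 5.42
tool_pos: [0.5915, 0.2183, 0.087]
tool_rot: [0.069, -0.07, 0.705, -0.702]
contact_force: [-7.4, 4.9, 8.0]
gripper_width: 0.239
t 5.425 tcp [0.5915 0.2183 0.087 ] xbear -168.7 zbear -78.7 down [-0.0017  0.0039 -1.    ] q [0.23 0.16 1.7  0.   1.28 1.61] F [-7.4  4.9  8. ] w 0.239
[321.96345928 173.43559373] [336.00291908 173.44203583]
```

View pics/w4c.png

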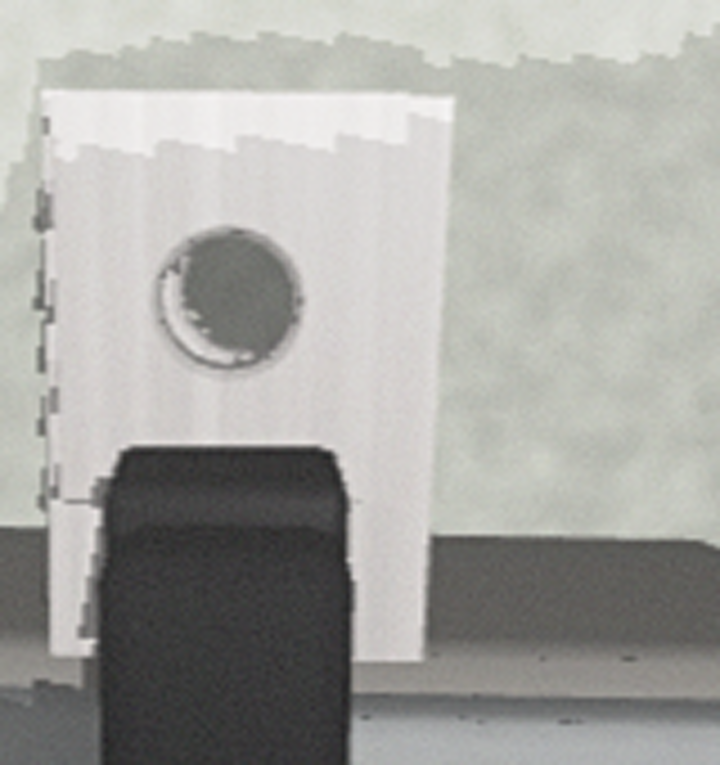

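```bash
python3 -m crank '[[[-1,0,0,0.09,0.7],[-1,0,0,0,0],[-1,0,0,0,0]]]'
python3 - <<'E'
from h import *
show()
g=grab_frame("wrist");
crop(g,270,110,430,280,"w5c.png",4.5)
E
```

```text
time: 5.85
tool_pos: [0.5916, 0.2177, 0.087]
tool_rot: [0.065, -0.066, 0.706, -0.702]
contact_force: [-6.9, 6.1, 8.1]
gripper_width: 0.236
t 5.85 tcp [0.5916 0.2177 0.087 ] xbear -169.38 zbear -79.38 down [-0.0018  0.0045 -1.    ] q [0.23 0.16 1.7  0.   1.28 1.62] F [-6.9  6.1  8.1] w 0.236
```

View pics/w5c.png

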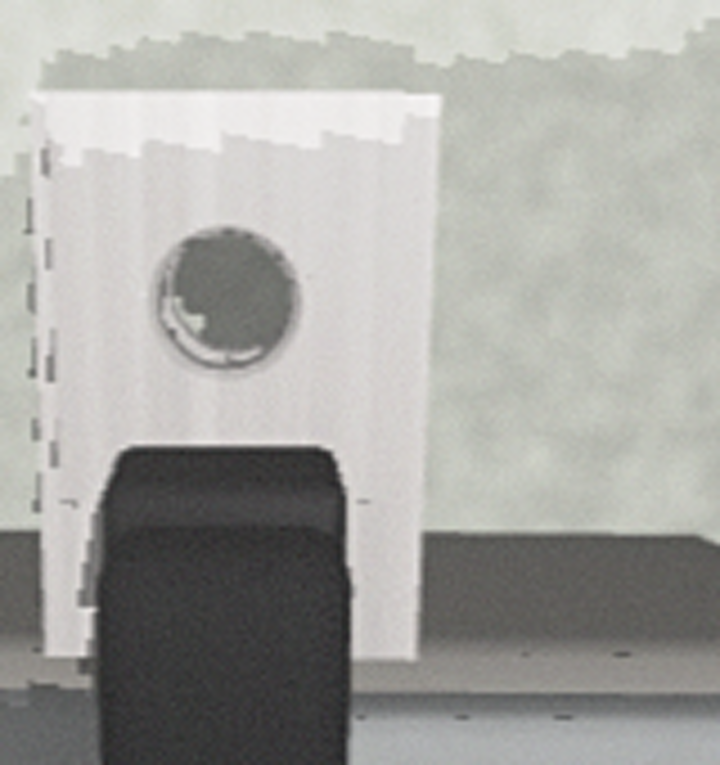

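```bash
python3 -m crank '[[[-1,0,0,0.05,0.3],[-1,0,0,0,0],[0.1,0,0,0,0],[0.1,0,0,0,0],[0.1,0,0,0,0],[0.1,0,-5,0,0],[0.1,0,-5,0,0],[0.1,0,0,0,0]]]'
python3 - <<'E'
from h import *
show()
g=grab_frame("wrist");cv2.imwrite("pics/w6.png",g["frame"][:,:,::-1])
crop(g,250,100,410,250,"w6c.png",5)
E
```

```text
time: 6.9
tool_pos: [0.5961, 0.2153, 0.1918]
tool_rot: [0.067, -0.06, 0.705, -0.704]
contact_force: [-0.1, 0.3, -0.9]
gripper_width: 0.551
t 6.9 tcp [0.5961 0.2153 0.1918] xbear -169.72 zbear -79.72 down [ 0.0107  0.0023 -0.9999] q [ 0.23  0.07  1.61 -0.    1.44  1.62] F [-0.1  0.3 -0.9] w 0.551
```

View pics/w6.png

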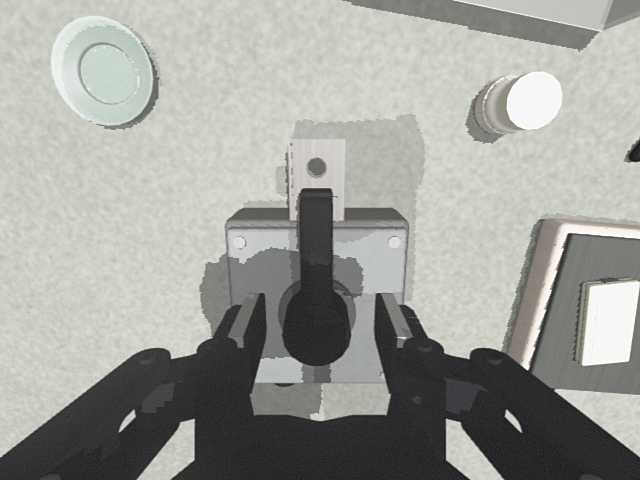

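View pics/w6c.png

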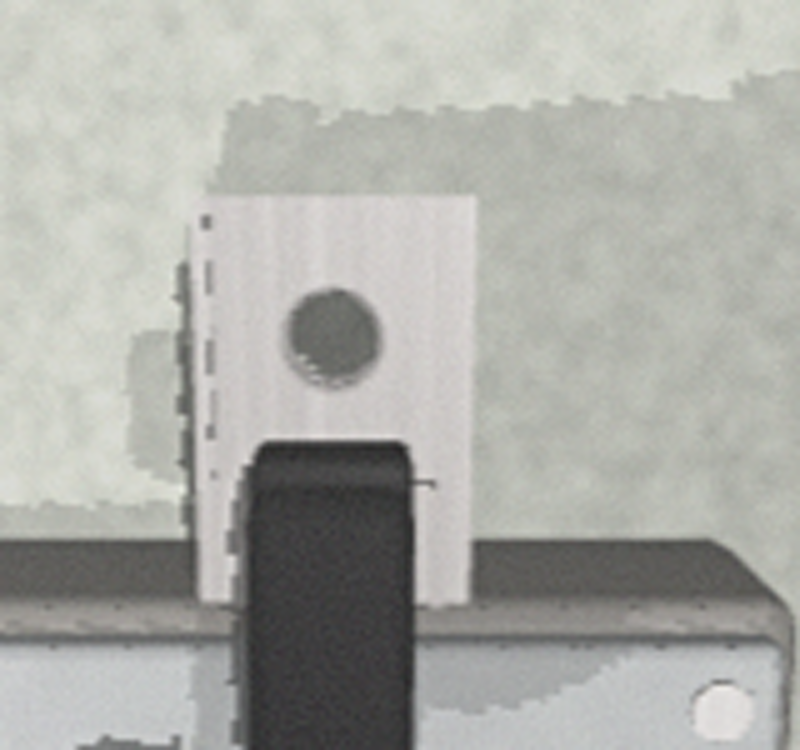

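Run:
```python
from h import *
show();togo((.5484,-.0734,.15))
```

```text
t 6.95 tcp [0.5944 0.2149 0.1883] xbear -169.72 zbear -79.72 down [ 0.0054  0.0011 -1.    ] q [ 0.23  0.08  1.62 -0.    1.44  1.62] F [-0.2 -0.2  0. ] w 0.548
tool cm [ 9.69  3.78 27.54]
```

```bash
python3 -m crank '[[[0.4,1.94,0,5.5,0],[0.4,1.94,0,5.5,0],[0.4,1.94,0,5.5,0],[0.4,1.94,0,5.5,0],[0.4,1.94,0,5.5,0],[0.4,0,3.5,0,-6.9],[0.4,0,0,0,0],[0.4,0,0,0,0]]]'
python3 - <<'E'
from h import *
show();togo((.5484,-.0734,.15))
g=grab_frame("wrist");cv2.imwrite("pics/w7.png",g["frame"][:,:,::-1])
E
```

```text
time: 7.95
tool_pos: [0.5461, -0.0727, 0.1498]
tool_rot: [0.105, -0.106, 0.699, -0.699]
contact_force: [0.5, -0.8, 0.1]
gripper_width: 0.702
t 7.95 tcp [ 0.5461 -0.0727  0.1498] xbear -162.86 zbear -72.86 down [-1.3e-03  4.0e-04 -1.0e+00] q [-0.27 -0.08  1.84  0.    1.38  1.  ] F [ 0.5 -0.8  0.1] w 0.702
tool cm [-0.2  -0.02  0.14]
```

View pics/w7.png

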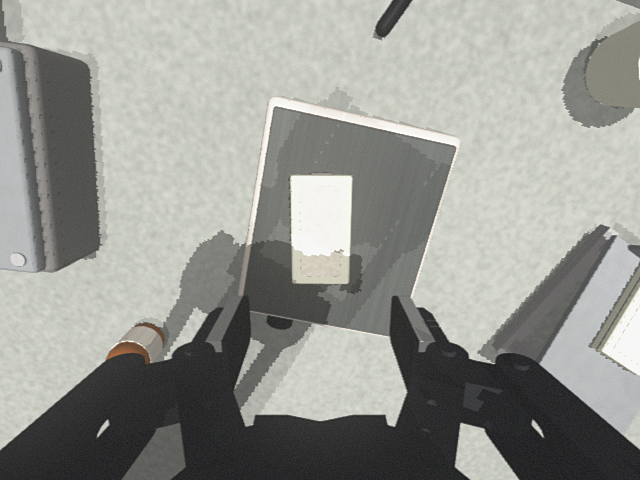

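Run:
```python
from h import *
g=grab_frame("wrist")
k=[pt(g,u,v,.057) for u,v in [(291,175),(352,175),(349.5,284),(292,283)]]
a=lambda p:np.degrees(np.arctan2(p[1],p[0]))
m=np.mean(k,0);print(m,[np.linalg.norm(k[i]-k[i-1]) for i in range(4)],a(k[0]-k[3]),a(k[1]-k[2]))
togo((m[0],m[1],.046));togo((.5484,-.0734,.046))
g=grab_frame("top");print(pt(g,279,320,.075))
```

```text
[ 0.5498731  -0.07278131  0.057     ] [np.float64(0.08435841227165418), np.float64(0.044033693861520395), np.float64(0.08520748462630748), np.float64(0.04545268842249892)] 16.41152395450349 17.368225339639768
tool cm [-0.25 10.53  0.09]
tool cm [-0.09 10.53  0.11]
[0.37841754 0.0523097  0.075     ]
```

```bash
python3 -m crank '[[[0.4,-0.2,4,0.1,0],[0.4,0,4,0,0],[0.4,0,1.7,0,0],[0.4,0,0.6,0,0],[0.4,0,0,0,0]]]'
python3 - <<'E'
from h import *
show()
g=grab_frame("wrist");cv2.imwrite("pics/w8.png",g["frame"][:,:,::-1])
g=grab_frame("side");crop(g,280,220,390,310,"s8.png",7)
E
```

```text
time: 8.72
tool_pos: [0.5495, -0.0736, 0.0485]
tool_rot: [-0.106, 0.105, -0.699, 0.699]
contact_force: [-0.8, -1.5, -0.2]
gripper_width: 0.703
t 8.725 tcp [ 0.5495 -0.0736  0.0485] xbear -162.79 zbear -72.79 down [ 1.7e-03 -5.0e-04 -1.0e+00] q [-0.27  0.04  1.91 -0.    1.2   1.  ] F [-0.8 -1.5 -0.2] w 0.703
```

View pics/w8.png

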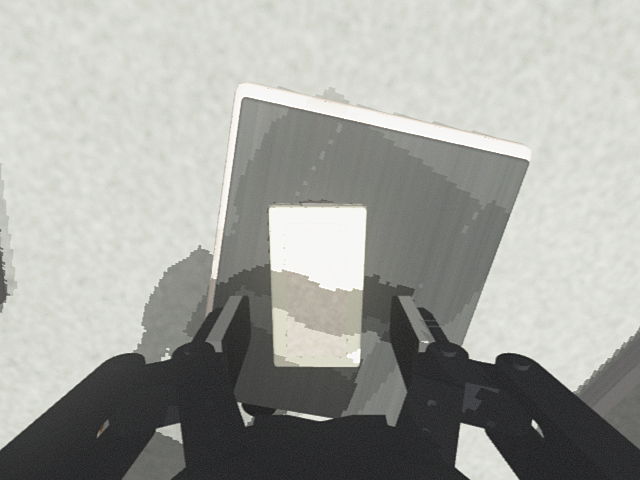

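View pics/s8.png

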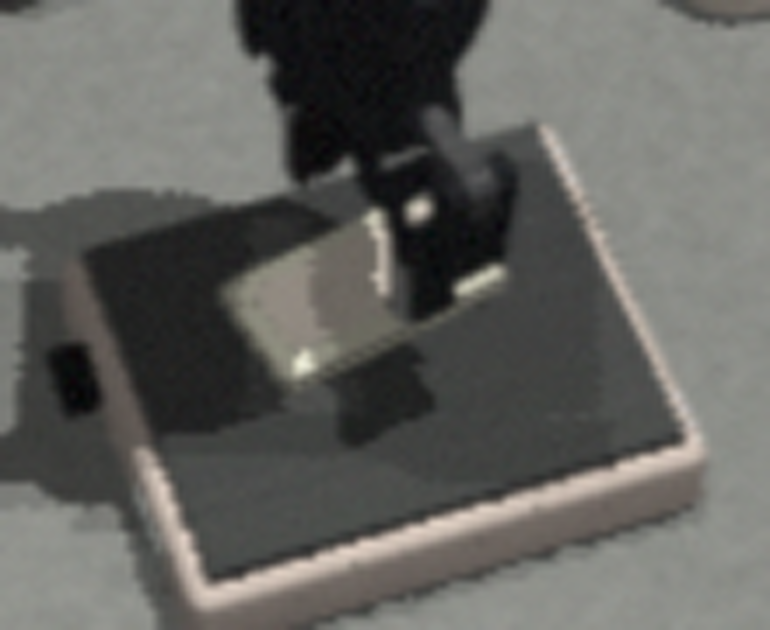

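```bash
python3 -m crank '[[[0.4,0,0.2,0,0],[-1,0,0,0,0],[-1,0,0,0,0],[-1,0,0,0,0],[-1,0,0,0,0]]]'
python3 - <<'E'
from h import *
show()
g=grab_frame("side");crop(g,280,220,390,310,"s9.png",7)
E
python3 -m crank '[[[-1,0,-1,0,0],[-1,0,-2,0,0],[-1,0,-4,0,0],[-1,0,-2,0,0],[-1,0,0,0,0]]]'
python3 - <<'E'
from h import *
show()
g=grab_frame("wrist");cv2.imwrite("pics/w9.png",g["frame"][:,:,::-1])
g=grab_frame("side");crop(g,280,200,390,310,"s10.png",6)
E
```

```text
time: 9.45
tool_pos: [0.5486, -0.0735, 0.0453]
tool_rot: [0.106, -0.106, 0.699, -0.699]
contact_force: [0.2, 0.3, 0.2]
gripper_width: -0.004
t 9.45 tcp [ 0.5486 -0.0735  0.0453] xbear -162.8 zbear -72.8 down [-0. -0. -1.] q [-0.27  0.04  1.91 -0.    1.19  1.  ] F [0.2 0.3 0.2] w -0.004
time: 10.12
tool_pos: [0.5503, -0.074, 0.1383]
tool_rot: [-0.107, 0.104, -0.698, 0.7]
contact_force: [0.7, -0.6, -0.1]
gripper_width: -0.001
t 10.125 tcp [ 0.5503 -0.074   0.1383] xbear -162.8 zbear -72.8 down [ 0.0052 -0.0014 -1.    ] q [-0.27 -0.07  1.85  0.    1.36  1.  ] F [ 0.7 -0.6 -0.1] w -0.001
```

View pics/w9.png

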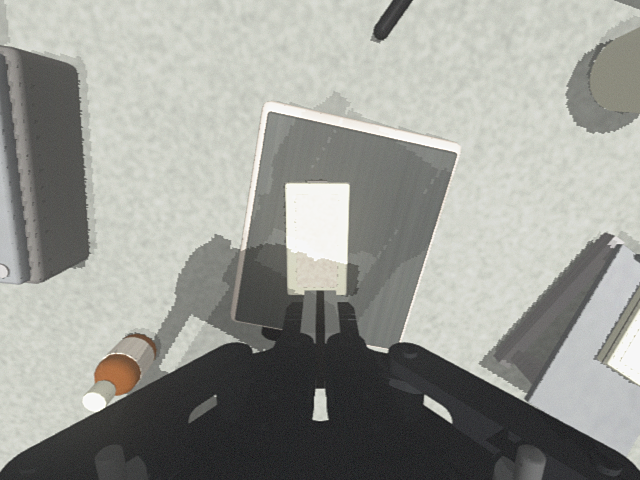

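View pics/s10.png

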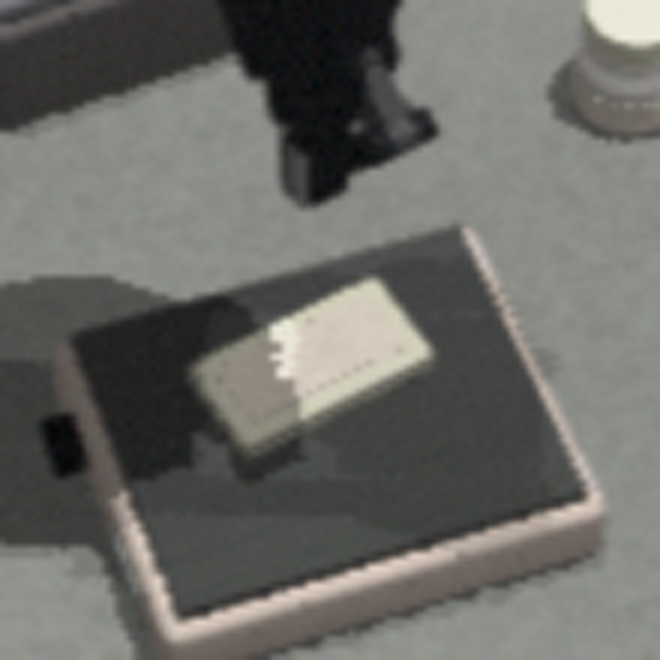

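View pics/s9.png

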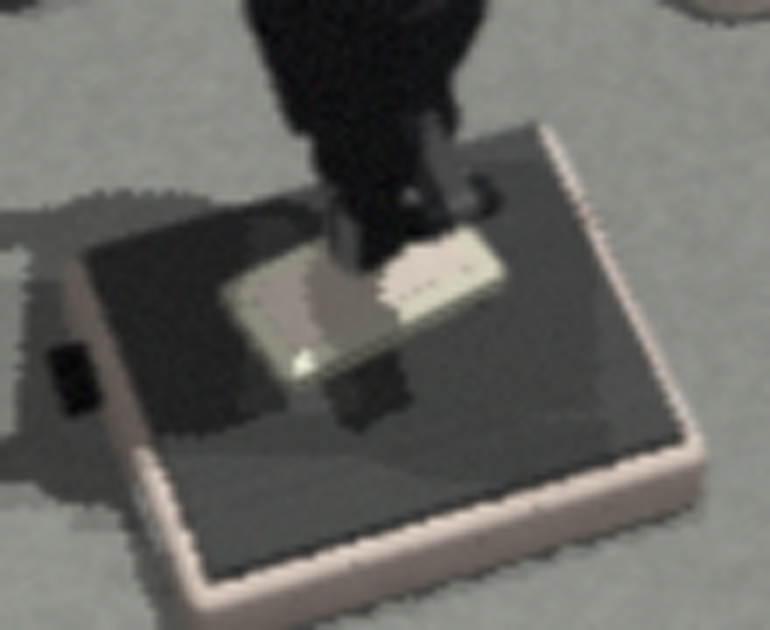

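Run:
```python
from h import *
g=grab_frame("wrist");s=state();M=rot();
for d in(-.019,-.013,-.006,0): print(d,px(g,s["tool_pos"]+M[:,1]*d))
g=grab_frame("side")
for d in(-.019,-.013,-.006,0): print(d,(px(g,s["tool_pos"]+M[:,1]*d)-[280,200])*6)
show()
```

```text
-0.019 [319.07644103 302.31620784]
-0.013 [319.09333791 296.66771458]
-0.006 [319.11167216 290.53872445]
0 [319.12632243 285.64125427]
-0.019 [307.56246821 201.42270681]
-0.013 [307.50046846 211.58186167]
-0.006 [307.4286747  223.34584292]
0 [307.36759441 233.35433555]
t 10.325 tcp [ 0.5474 -0.0732  0.1334] xbear -162.8 zbear -72.8 down [-3.1e-03  8.0e-04 -1.0e+00] q [-0.27 -0.06  1.85 -0.    1.36  1.  ] F [-0.4  0.5  1. ] w -0.001
```

Run:
```python
from h import *
s=state();M=rot();print(s["tool_pos"])
g=grab_frame("wrist");crop(g,260,250,380,340,"w10.png",6)
for d in(-.025,-.019,-.013,-.006,0): print(d,[((px(g,s["tool_pos"]+M[:,1]*d+M[:,0]*x)-[260,250]+.5)*6).round() for x in (-.011,.011)])
g=grab_frame("side");crop(g,300,190,380,270,"s11.png",8)
for d in(-.025,-.019,-.013,-.006,0): print(d,[((px(g,s["tool_pos"]+M[:,1]*d+M[:,0]*x)-[300,190]+.5)*8).round() for x in (-.011,.011)])
```

```text
[ 0.54741666 -0.07323795  0.13340782]
-0.025 [array([361., 216.]), array([361., 486.])]
-0.019 [array([361., 184.]), array([361., 445.])]
-0.013 [array([361., 153.]), array([361., 408.])]
-0.006 [array([361., 121.]), array([361., 367.])]
0 [array([361.,  94.]), array([361., 334.])]
-0.025 [array([288., 324.]), array([219., 356.])]
-0.019 [array([287., 337.]), array([219., 370.])]
-0.013 [array([287., 351.]), array([219., 383.])]
-0.006 [array([287., 366.]), array([219., 399.])]
0 [array([287., 380.]), array([219., 412.])]
```

View pics/w10.png

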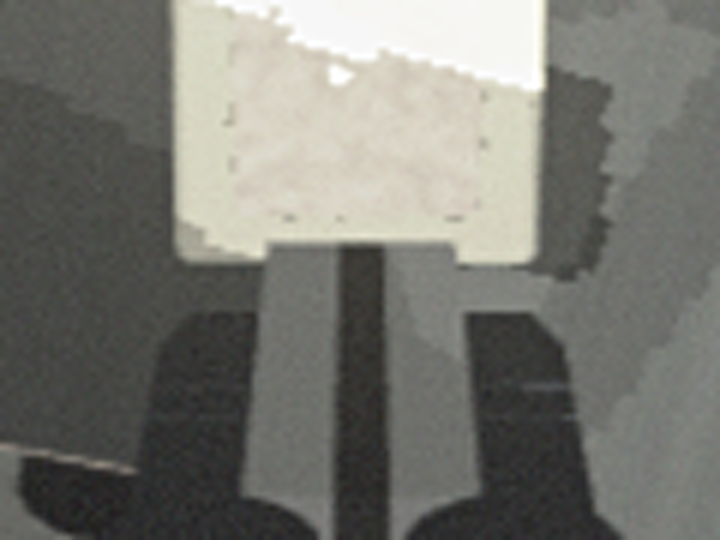

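View pics/s11.png

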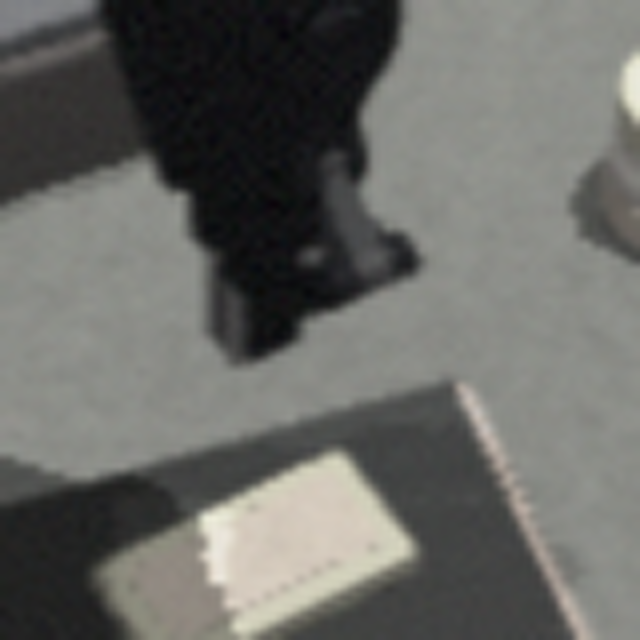

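```bash
python3 -m crank '[[[0.4,-0.15,0,0,0],[0.4,0,0,0,0],[0.4,0,4,0,0],[0.4,0,4,0,0],[0.4,0,1.5,0,0],[0.4,0,0.6,0,0],[0.4,0,0,0,0]]]'
python3 - <<'E'
from h import *
show()
g=grab_frame("wrist");cv2.imwrite("pics/w11.png",g["frame"][:,:,::-1])
g=grab_frame("side");crop(g,280,220,390,310,"s12.png",7)
E
```

```text
time: 11.3
tool_pos: [0.5509, -0.0733, 0.0354]
tool_rot: [-0.106, 0.105, -0.699, 0.699]
contact_force: [0.5, 1.0, 0.7]
gripper_width: 0.7
t 11.3 tcp [ 0.5509 -0.0733  0.0354] xbear -162.8 zbear -72.8 down [ 1.5e-03 -4.0e-04 -1.0e+00] q [-0.27  0.06  1.91  0.    1.17  1.  ] F [0.5 1.  0.7] w 0.7
```

View pics/w11.png

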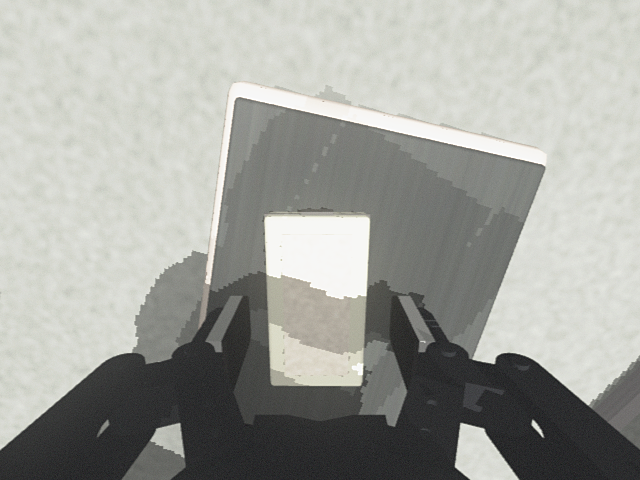

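View pics/s12.png

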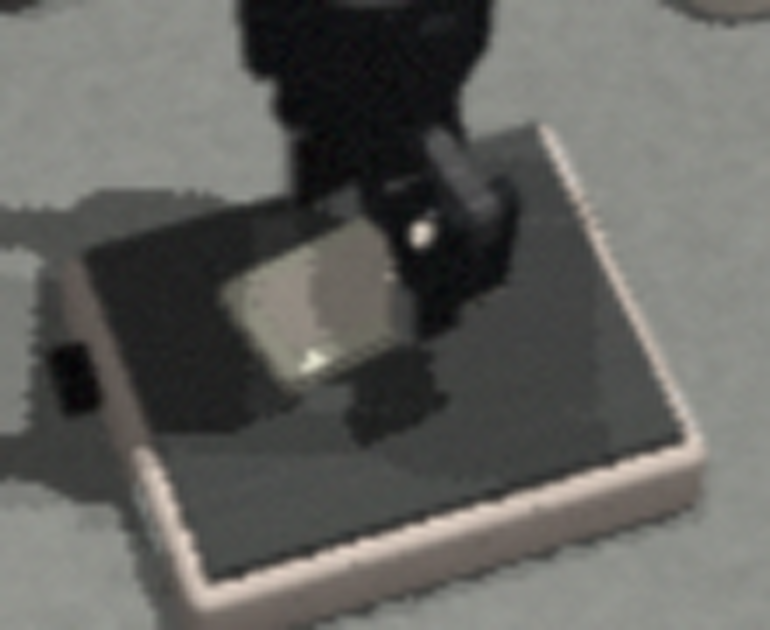

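Run:
```python
from h import *
show()
s=state();M=rot()
g=grab_frame("side")
for d in(-.03,-.025,-.019,-.013,-.006,0): print(d,[((px(g,s["tool_pos"]+M[:,1]*d+M[:,0]*x+M[:,2]*z)-[280,220]+.5)*7).round() for x in (-.011,.011) for z in(.03,.04)])
crop(g,280,220,390,310,"s13.png",7)
```

```text
t 11.4 tcp [ 0.5514 -0.0734  0.0361] xbear -162.8 zbear -72.8 down [ 2.9e-03 -8.0e-04 -1.0e+00] q [-0.27  0.06  1.91 -0.    1.17  1.  ] F [-1.  -0.3  1.2] w 0.702
-0.03 [array([449., 309.]), array([466., 330.]), array([392., 338.]), array([409., 359.])]
-0.025 [array([449., 318.]), array([466., 339.]), array([392., 347.]), array([408., 368.])]
-0.019 [array([449., 328.]), array([465., 350.]), array([392., 357.]), array([408., 378.])]
-0.013 [array([449., 339.]), array([465., 360.]), array([392., 368.]), array([408., 389.])]
-0.006 [array([448., 351.]), array([465., 372.]), array([392., 380.]), array([408., 401.])]
0 [array([448., 362.]), array([464., 383.]), array([392., 390.]), array([408., 411.])]
```

View pics/s13.png

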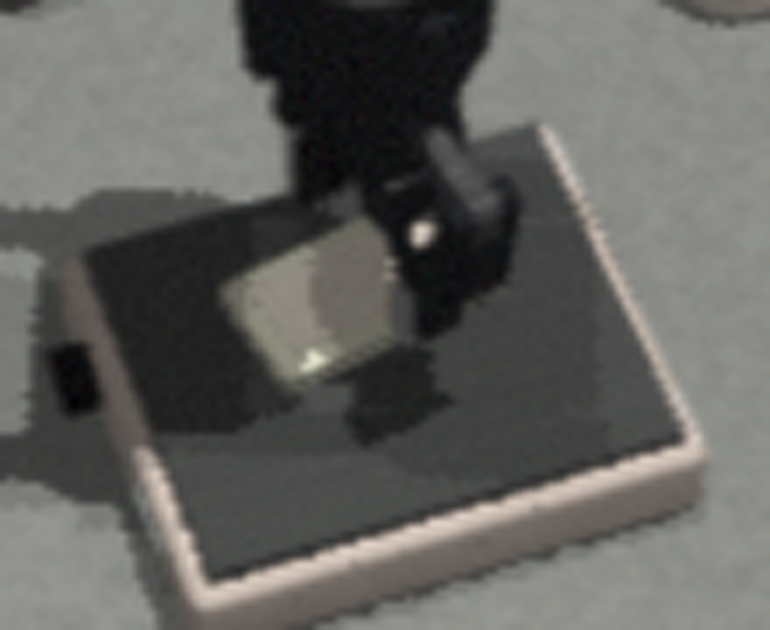

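```bash
python3 -m crank '[[[0.4,0.1,0.5,0,0],[0.4,0,0.2,0,0],[0.4,0,0,0,0],[0.4,0,0,0,0]]]'
python3 - <<'E'
from h import *
show()
g=grab_frame("side");crop(g,280,220,390,310,"s14.png",7)
E
```

```text
time: 11.95
tool_pos: [0.549, -0.0734, 0.0273]
tool_rot: [-0.106, 0.106, -0.699, 0.699]
contact_force: [0.6, 0.2, -0.2]
gripper_width: 0.699
t 11.95 tcp [ 0.549  -0.0734  0.0273] xbear -162.8 zbear -72.8 down [-1.e-04 -0.e+00 -1.e+00] q [-0.27  0.06  1.92 -0.    1.16  1.  ] F [ 0.6  0.2 -0.2] w 0.699
```

View pics/s14.png

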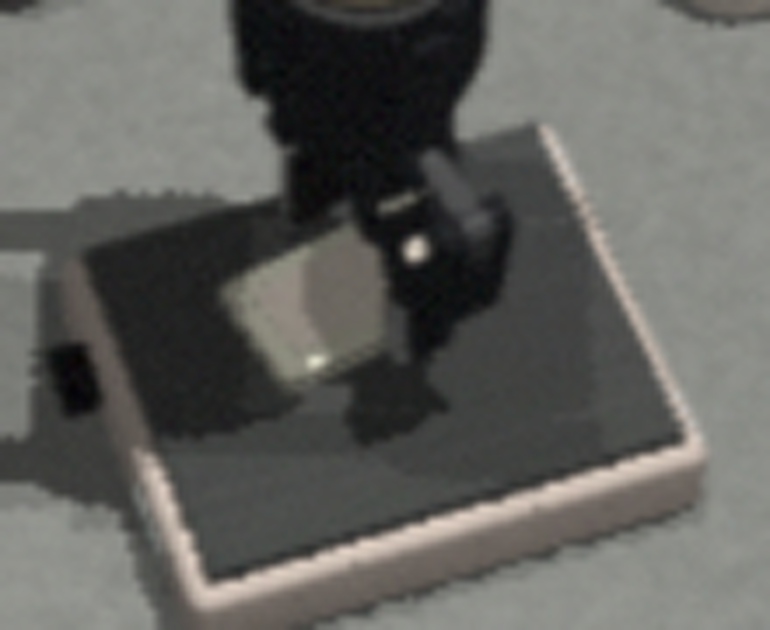

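```bash
python3 -m crank '[[[0.4,0,0.2,0,0],[0.4,0,0,0,0],[0.4,0,0,0,0]]]'
python3 -m crank '[[[-1,0,0,0,0],[-1,0,0,0,0],[-1,0,0,0,0],[-1,0,0,0,0]]]'
python3 - <<'E'
from h import *
show()
g=grab_frame("side");crop(g,280,220,390,310,"s15.png",7)
g=grab_frame("wrist");cv2.imwrite("pics/w15.png",g["frame"][:,:,::-1])
E
```

```text
time: 12.38
tool_pos: [0.549, -0.0734, 0.0253]
tool_rot: [0.106, -0.106, 0.699, -0.699]
contact_force: [0.7, 0.4, 0.1]
gripper_width: 0.703
time: 12.88
tool_pos: [0.5496, -0.0735, 0.0259]
tool_rot: [-0.106, 0.105, -0.699, 0.699]
contact_force: [-0.3, 0.7, 5.7]
gripper_width: 0.497
t 12.875 tcp [ 0.5496 -0.0735  0.0259] xbear -162.8 zbear -72.8 down [ 1.1e-03 -3.0e-04 -1.0e+00] q [-0.27  0.07  1.92  0.    1.16  1.  ] F [-0.3  0.7  5.7] w 0.497
```

View pics/s15.png

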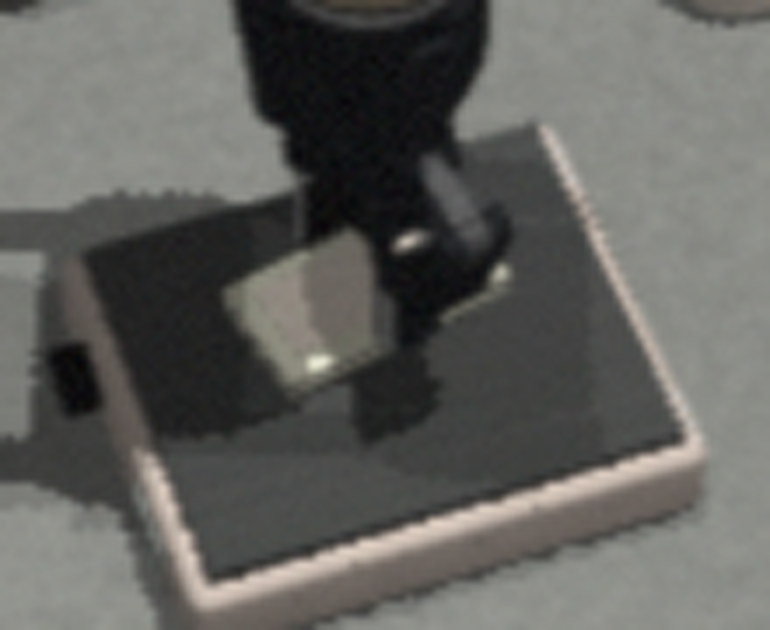

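View pics/w15.png

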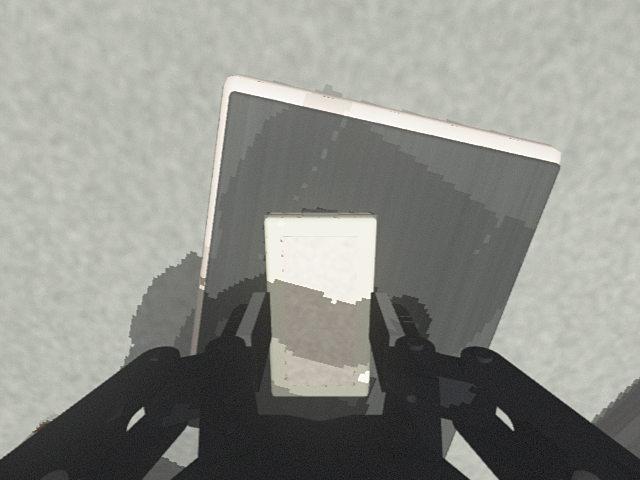

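```bash
python3 -m crank '[[[0.2,0,0,0,0],[0.2,0,-0.35,0,0],[0.2,0,0,0,0],[-1,0,0,0,0],[-1,0,0,0,0],[-1,0,0,0,0]]]'
python3 -m crank '[[[-1,0,-1,0,0],[-1,0,-2,0,0],[-1,0,-4,0,0],[-1,0,-2,0,0],[-1,0,0,0,0],[-1,0,0,0,0]]]'
python3 - <<'E'
from h import *
show()
g=grab_frame("side");crop(g,280,180,390,290,"s16.png",6)
g=grab_frame("wrist");cv2.imwrite("pics/w16.png",g["frame"][:,:,::-1])
E
```

```text
time: 13.72
tool_pos: [0.5509, -0.0735, 0.0311]
tool_rot: [-0.107, 0.104, -0.699, 0.699]
contact_force: [-1.1, 0.9, 7.3]
gripper_width: 0.002
time: 14.48
tool_pos: [0.5482, -0.0732, 0.1175]
tool_rot: [0.105, -0.106, 0.699, -0.699]
contact_force: [0.6, -0.6, 0.1]
gripper_width: 0.002
t 14.475 tcp [ 0.5482 -0.0732  0.1175] xbear -162.8 zbear -72.8 down [-2.1e-03  6.0e-04 -1.0e+00] q [-0.27 -0.05  1.86 -0.    1.33  1.  ] F [ 0.6 -0.6  0.1] w 0.002
```

View pics/s16.png

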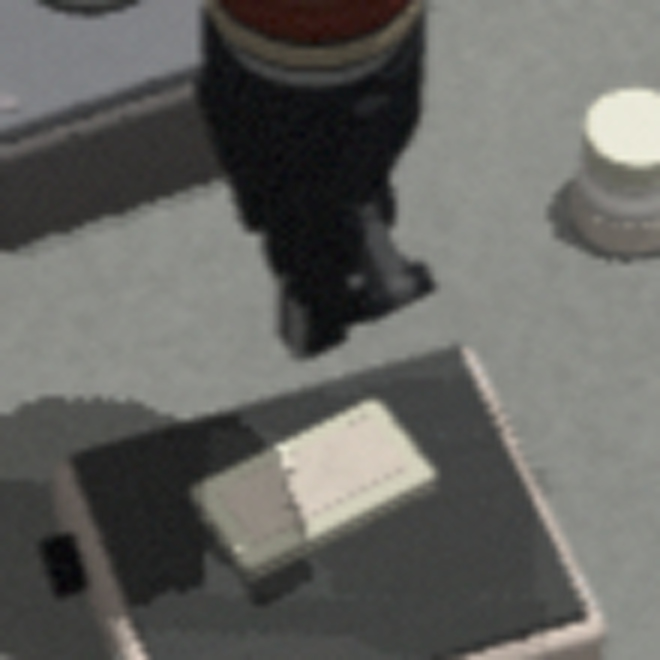

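View pics/w16.png

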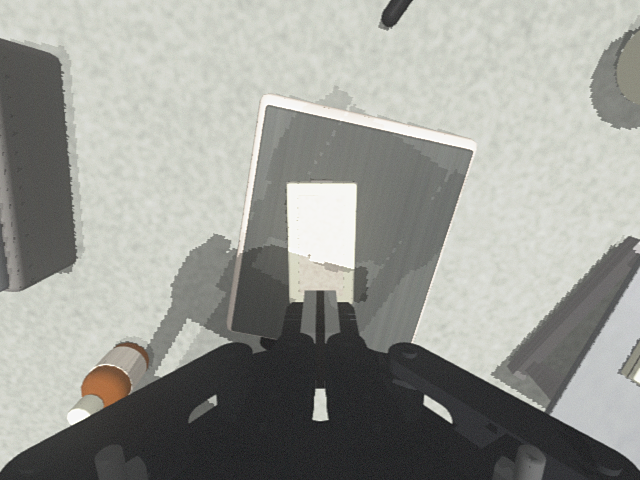

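```bash
python3 -m crank '[[[0.4,-0.1,0,0,0],[0.4,0,2,0,0],[0.4,0,4,0,0],[0.4,0,2.8,0,0],[0.4,0,0.9,0,0],[0.4,0,0,0,0],[0.4,0,0,0,0],[0.4,0,0,0,0]]]'
python3 - <<'E'
from h import *
show()
E
```

```text
time: 15.58
tool_pos: [0.5511, -0.0734, 0.0233]
tool_rot: [-0.107, 0.105, -0.699, 0.7]
contact_force: [0.1, -0.9, 0.0]
gripper_width: 0.702
t 15.575 tcp [ 0.5511 -0.0734  0.0233] xbear -162.8 zbear -72.8 down [ 2.5e-03 -7.0e-04 -1.0e+00] q [-0.27  0.07  1.91 -0.    1.15  1.  ] F [ 0.1 -0.9  0. ] w 0.702
```

```bash
python3 -m crank '[[[0.4,0.1,0.1,0,0],[0.4,0,0,0,0],[-1,0,0,0,0],[-1,0,0,0,0],[-1,0,0,0,0],[-1,0,0,0,0]]]'
python3 - <<'E'
from h import *
show()
g=grab_frame("side");crop(g,280,220,390,310,"s17.png",7)
E
```

```text
time: 16.32
tool_pos: [0.5495, -0.0735, 0.0214]
tool_rot: [-0.106, 0.105, -0.699, 0.699]
contact_force: [-0.1, 0.4, 4.5]
gripper_width: 0.505
t 16.325 tcp [ 0.5495 -0.0735  0.0214] xbear -162.8 zbear -72.8 down [ 9.e-04 -3.e-04 -1.e+00] q [-0.27  0.07  1.92 -0.    1.15  1.  ] F [-0.1  0.4  4.5] w 0.505
```

View pics/s17.png

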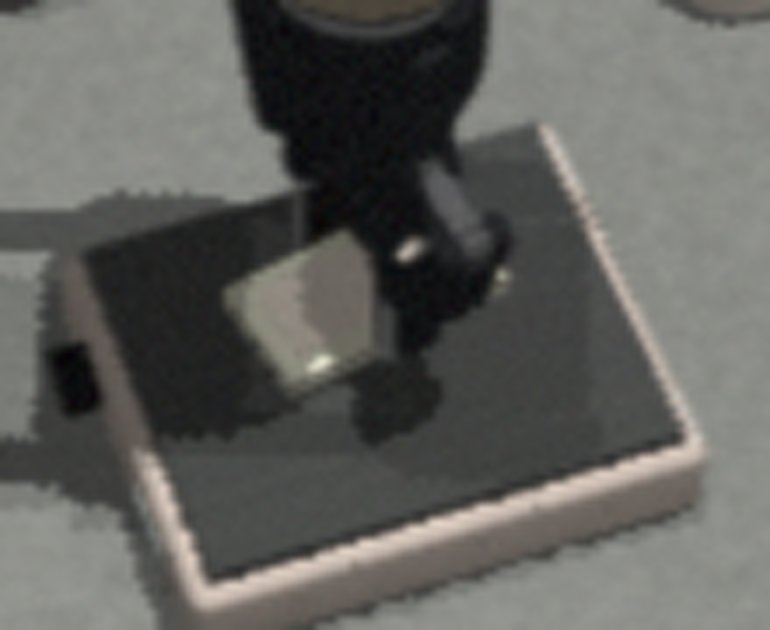

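```bash
python3 -m crank '[[[-1,0,-0.5,0,0],[-1,0,-1,0,0],[-1,0,-2,0,0],[-1,0,-1,0,0],[-1,0,0,0,0]]]'
python3 - <<'E'
from h import *
show()
g=grab_frame("side");crop(g,280,200,390,310,"s18.png",6)
g=grab_frame("wrist");cv2.imwrite("pics/w18.png",g["frame"][:,:,::-1])
E
```

```text
time: 17.0
tool_pos: [0.5502, -0.0737, 0.0677]
tool_rot: [-0.107, 0.105, -0.699, 0.7]
contact_force: [0.6, 1.0, -1.3]
gripper_width: 0.506
t 17.0 tcp [ 0.5502 -0.0737  0.0677] xbear -162.8 zbear -72.8 down [ 3.2e-03 -9.0e-04 -1.0e+00] q [-0.27  0.01  1.9  -0.    1.23  1.  ] F [ 0.6  1.  -1.3] w 0.506
```

View pics/s18.png

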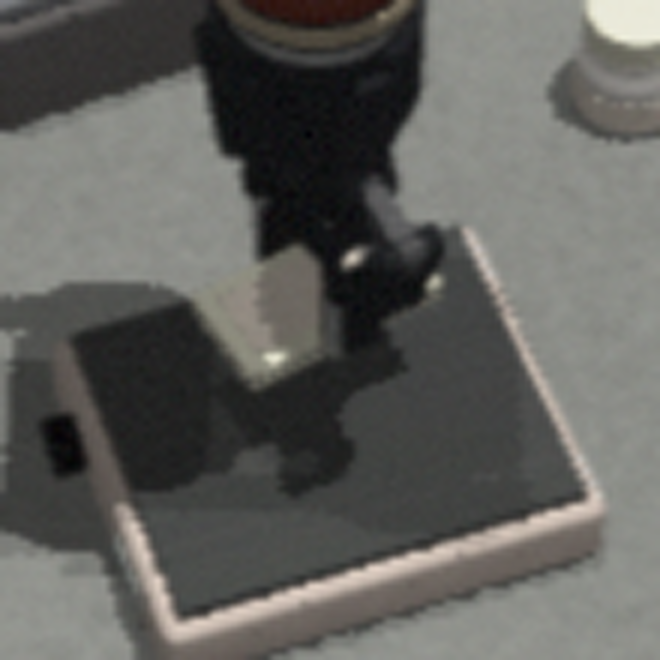

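View pics/w18.png

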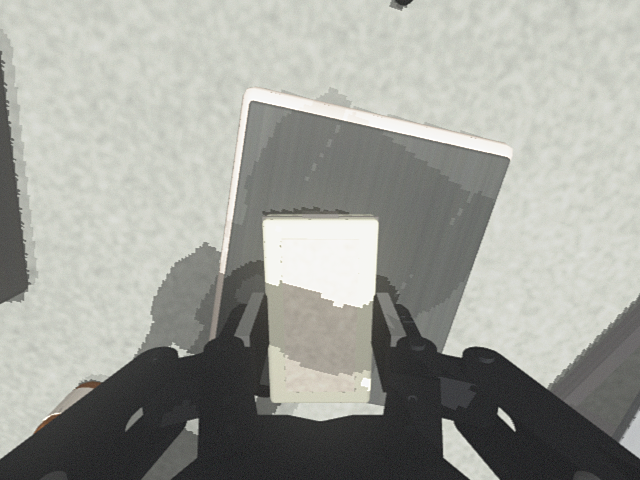

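Run:
```python
from h import *
show()
s=state();M=rot();g=grab_frame("wrist")
for h in(.034,.0365):
    z=s["tool_pos"][2]+h
    k=[pt(g,u,v,z) for u,v in [(264,216),(379,216),(371,402),(272,402)]]
    r=[M.T@(p-s["tool_pos"])*1000 for p in k]
    print(np.round(r,1).tolist(),np.mean(r,0).round(1))
togo((.552,-.3527,.12));
print(px(g,s["tool_pos"]))
```

```text
t 17.1 tcp [ 0.549  -0.0733  0.0659] xbear -162.8 zbear -72.8 down [ 1.e-04 -1.e-04 -1.e+00] q [-0.27  0.01  1.9  -0.    1.23  1.  ] F [-0.3 -0.2 -1.2] w 0.5
[[-43.8, -34.0, -21.3], [-43.8, -34.0, 22.7], [42.2, -34.0, 23.2], [42.2, -34.0, -21.5]] [ -0.8 -34.    0.8]
[[-44.3, -36.5, -20.9], [-44.3, -36.5, 22.3], [40.0, -36.5, 22.8], [40.0, -36.5, -21.1]] [ -2.2 -36.5   0.8]
tool cm [ 7.94 -5.47 26.79]
[319.64747205 285.49035433]
```

Run:
```python
from h import *
show();togo((.468,-.331,.13))
```

```text
t 17.15 tcp [ 0.5486 -0.0732  0.0653] xbear -162.8 zbear -72.8 down [-9.e-04  2.e-04 -1.e+00] q [-0.27  0.01  1.9   0.    1.23  1.  ] F [ 0.6  0.2 -0.7] w 0.506
tool cm [15.33 -6.47 22.24]
```

```bash
python3 -m crank '[[[-1,0,-3,0,0],[-1,0,-3.5,1,0],[-1,3,0,4,0],[-1,3,0,4,0],[-1,3,0,4,0],[-1,3,0,4,0],[-1,3.3,0,5.2,0],[-1,0,0,0,0]]]'
python3 -m crank '[[[-1,0,0,0,8],[-1,0,0,0,8],[-1,0,0,0,8],[-1,0,0,0,7.9],[-1,0,0,0,0],[-1,0,0,0,0]]]'
python3 - <<'E'
from h import *
show();togo((.468,-.331,.13))
g=grab_frame("wrist");cv2.imwrite("pics/w19.png",g["frame"][:,:,::-1])
E
```

```text
time: 18.15
tool_pos: [0.4669, -0.3338, 0.1301]
tool_rot: [0.103, -0.104, 0.7, -0.699]
contact_force: [0.6, 0.3, -1.0]
gripper_width: 0.508
time: 18.9
tool_pos: [0.4686, -0.3299, 0.1304]
tool_rot: [-0.09, 0.089, 0.702, -0.701]
contact_force: [0.4, 0.0, -0.9]
gripper_width: 0.502
t 18.9 tcp [ 0.4686 -0.3299  0.1304] xbear 165.45 zbear -104.55 down [-5.e-04  6.e-04 -1.e+00] q [-0.74 -0.01  1.81  0.    1.35  1.08] F [ 0.4  0.  -0.9] w 0.502
tool cm [0.03 0.04 0.12]
```

View pics/w19.png

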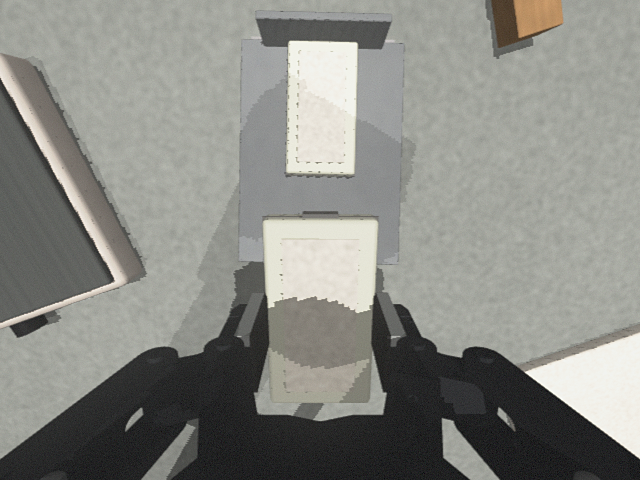

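Run:
```python
from h import *
g=grab_frame("wrist");crop(g,240,0,400,280,"w19c.png",2.85)
crop(g,240,0,400,120,"w19d.png",5)
crop(g,240,120,400,240,"w19e.png",5)
```

```text
(no output)
```

View pics/w19d.png

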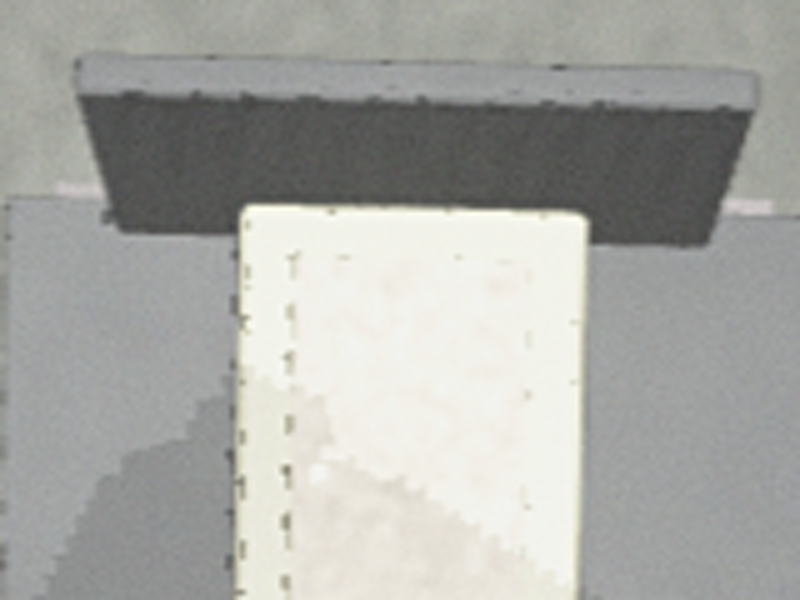

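View pics/w19e.png

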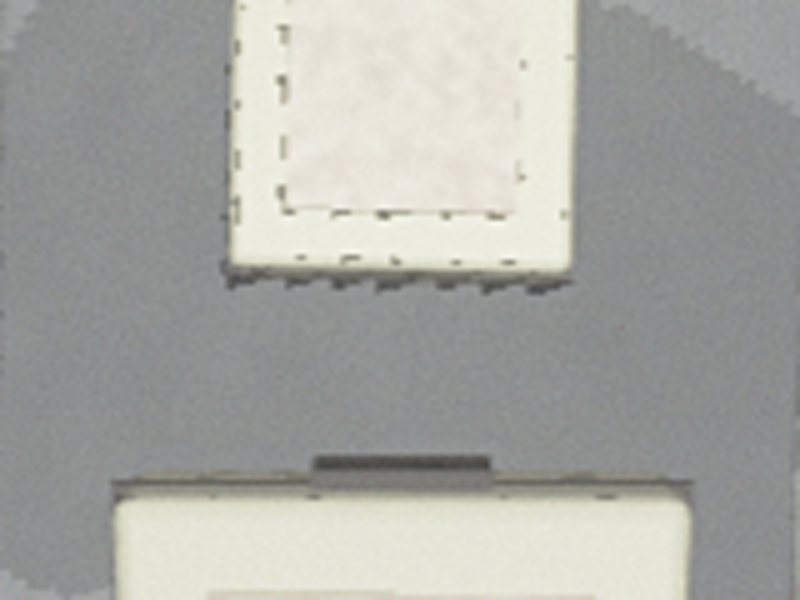

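Run:
```python
from h import *
show()
s=state();M=rot();g=grab_frame("wrist")
sn,co=np.sin(np.radians(15)),np.cos(np.radians(15))
zf=.03+.012*co; zn=zf+.085*sn
k=[pt(g,u,v,z) for u,v,z in [(288,41.1,zf),(357.6,42.4,zf),(354.5,174.4,zn),(286.2,173,zn)]]
a=lambda p:round(float(np.degrees(np.arctan2(p[1],p[0]))),2)
print([np.linalg.norm(k[i]-k[i-1]).round(4) for i in range(4)],"yaw",a(k[0]-k[3]),a(k[1]-k[2]),a(k[1]-k[0])+90,a(k[2]-k[3])+90)
m=np.mean(k,0);print("center top",m,[(M.T@(p-s["tool_pos"])*1000).round(1).tolist() for p in k],(M.T@(m-s["tool_pos"])*1000).round(1))
h=.0365
k=[pt(g,240+u/5,120+v/5,s["tool_pos"][2]+h) for u,v in [(115,492),(690,492)]]
print("held far edge",[(M.T@(p-s["tool_pos"])*1000).round(1).tolist() for p in k])
```

```text
t 19.0 tcp [ 0.4686 -0.3303  0.1306] xbear 165.39 zbear -104.61 down [-2.e-04  3.e-04 -1.e+00] q [-0.74 -0.01  1.81  0.    1.35  1.08] F [ 0.1 -0.7 -0.7] w 0.504
[np.float64(0.084), np.float64(0.0446), np.float64(0.0841), np.float64(0.0442)] yaw -15.57 -15.82 -15.549999999999997 -15.75
center top [ 0.55503944 -0.35401911  0.05259092] [[-130.6, 89.0, -20.4], [-129.8, 89.0, 24.2], [-48.6, 67.0, 22.5], [-49.5, 67.0, -21.7]] [-89.6  78.    1.2]
held far edge [[-43.4, -36.5, -21.3], [-43.5, -36.5, 21.9]]
```

```bash
python3 -m crank '[[[-1,0,0,0,1.1],[-1,0,0,0,0],[-1,0,0,0,0]]]'
python3 - <<'E'
from h import *
show();togo((.5517,-.353,.05))
E
```

```text
time: 19.42
tool_pos: [0.4685, -0.3307, 0.1308]
tool_rot: [-0.097, 0.097, 0.7, -0.7]
contact_force: [-0.0, -0.0, -0.0]
gripper_width: 0.506
t 19.425 tcp [ 0.4685 -0.3307  0.1308] xbear 164.2 zbear -105.8 down [-0.  0. -1.] q [-0.74 -0.01  1.81 -0.    1.35  1.1 ] F [-0. -0. -0.] w 0.506
tool cm [-8.61  8.08 -0.12]
```

```bash
python3 -m crank '[[[-1,-4,0,-0.1,0],[-1,-4.6,0,0,0],[-1,0,3,0,0],[-1,0,4,0,0],[-1,0,1.1,0,0],[-1,0,0,0,0],[-1,0,0,0,0],[-1,0,0,0,0]]]'
python3 - <<'E'
from h import *
show();togo((.5517,-.353,.04))
g=grab_frame("wrist");cv2.imwrite("pics/w20.png",g["frame"][:,:,::-1])
g=grab_frame("side");crop(g,300,320,420,420,"s20.png",6.5)
E
```

```text
time: 20.42
tool_pos: [0.5526, -0.354, 0.052]
tool_rot: [0.096, -0.098, -0.7, 0.701]
contact_force: [-0.4, 0.7, -0.1]
gripper_width: 0.506
t 20.425 tcp [ 0.5526 -0.354   0.052 ] xbear 164.2 zbear -105.8 down [ 0.0027 -0.0022 -1.    ] q [-0.68  0.26  1.65 -0.    1.23  1.16] F [-0.4  0.7 -0.1] w 0.506
tool cm [ 0.12  1.2  -0.08]
```

View pics/w20.png

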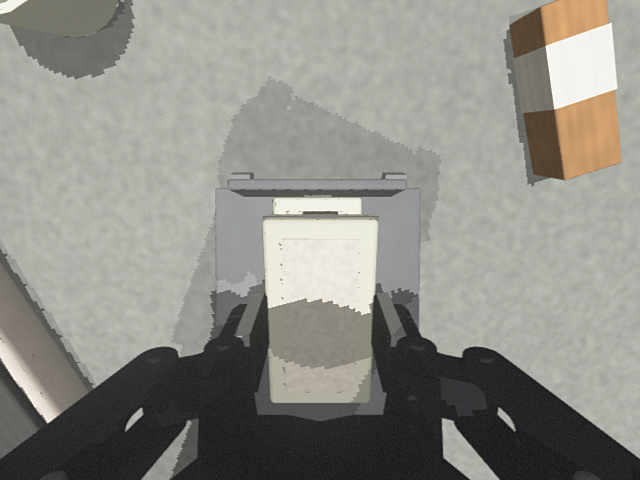

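View pics/s20.png

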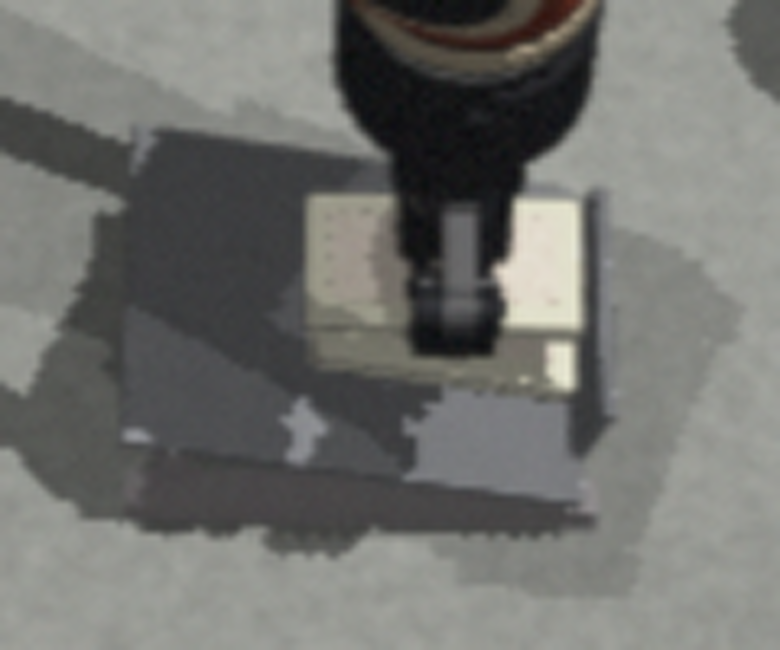

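```bash
python3 -m crank '[[[-1,0,0.4,-0.12,0],[-1,0,0.4,0,0],[-1,0,0.3,0,0],[-1,0,0,0,0]]]'
python3 - <<'E'
from h import *
show();togo((.5517,-.353,.04))
E
```

```text
time: 21.02
tool_pos: [0.552, -0.352, 0.0394]
tool_rot: [-0.097, 0.097, 0.7, -0.7]
contact_force: [-1.7, 1.0, 3.2]
gripper_width: 0.506
t 21.025 tcp [ 0.552  -0.352   0.0394] xbear 164.2 zbear -105.8 down [-2.e-04  2.e-04 -1.e+00] q [-0.68  0.27  1.66 -0.    1.21  1.17] F [-1.7  1.   3.2] w 0.506
tool cm [ 0.   -0.06  0.11]
```

```bash
python3 -m crank '[[[-1,0,0.15,0,0],[-1,0,0.15,0,0]]]'; python3 -m crank '[[[-1,0,0.15,0,0],[-1,0,0.15,0,0]]]'
python3 - <<'E'
from h import *
show()
g=grab_frame("wrist");crop(g,200,160,440,340,"w21.png",3.3)
g=grab_frame("side");crop(g,300,320,420,420,"s21.png",6.5)
E
```

```text
time: 21.28
tool_pos: [0.5524, -0.3522, 0.038]
tool_rot: [0.097, -0.097, -0.7, 0.7]
contact_force: [-4.0, 2.7, 13.4]
gripper_width: 0.504
time: 21.52
tool_pos: [0.5535, -0.3526, 0.0361]
tool_rot: [0.096, -0.098, -0.7, 0.701]
contact_force: [-1.8, 4.9, 14.3]
gripper_width: 0.504
t 21.525 tcp [ 0.5535 -0.3526  0.0361] xbear 164.19 zbear -105.81 down [ 0.0029 -0.0013 -1.    ] q [-0.68  0.27  1.66  0.    1.2   1.17] F [-1.8  4.9 14.3] w 0.504
```

View pics/s21.png

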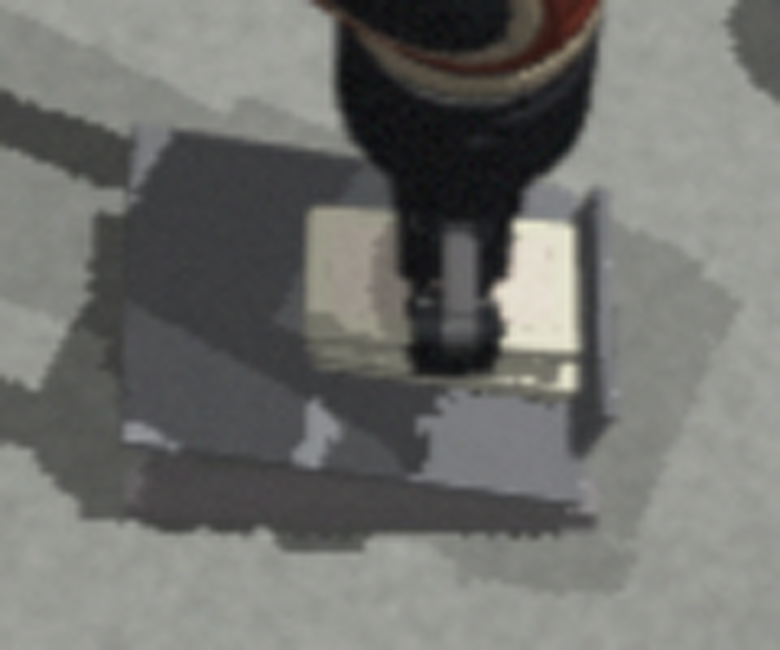

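View pics/w21.png

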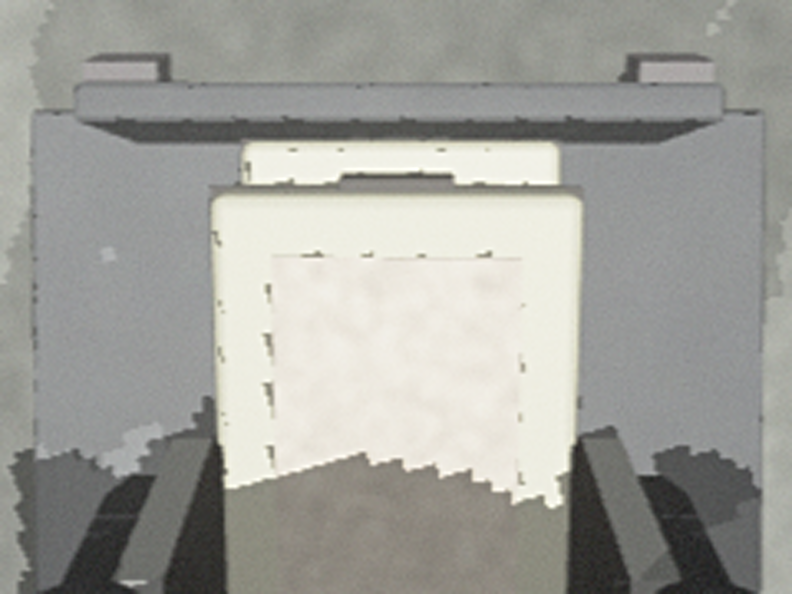

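```bash
python3 -m crank '[[[-1,0,0.15,0,0],[-1,0,0.15,0,0]]]'; python3 -m crank '[[[-1,0,0.15,0,0],[-1,0,0.1,0,0]]]'
python3 - <<'E'
from h import *
show()
g=grab_frame("wrist");crop(g,200,160,440,340,"w22.png",3.3)
g=grab_frame("side");crop(g,300,320,420,420,"s22.png",6.5)
E
```

```text
time: 21.88
tool_pos: [0.5546, -0.353, 0.0338]
tool_rot: [0.095, -0.099, -0.7, 0.701]
contact_force: [2.0, 3.8, 12.4]
gripper_width: 0.505
time: 22.12
tool_pos: [0.5553, -0.3532, 0.0317]
tool_rot: [0.095, -0.1, -0.7, 0.701]
contact_force: [1.7, 4.1, 12.8]
gripper_width: 0.504
t 22.125 tcp [ 0.5553 -0.3532  0.0317] xbear 164.18 zbear -105.82 down [ 0.0068 -0.0029 -1.    ] q [-0.68  0.28  1.66  0.    1.19  1.17] F [ 1.7  4.1 12.8] w 0.504
```

View pics/s22.png

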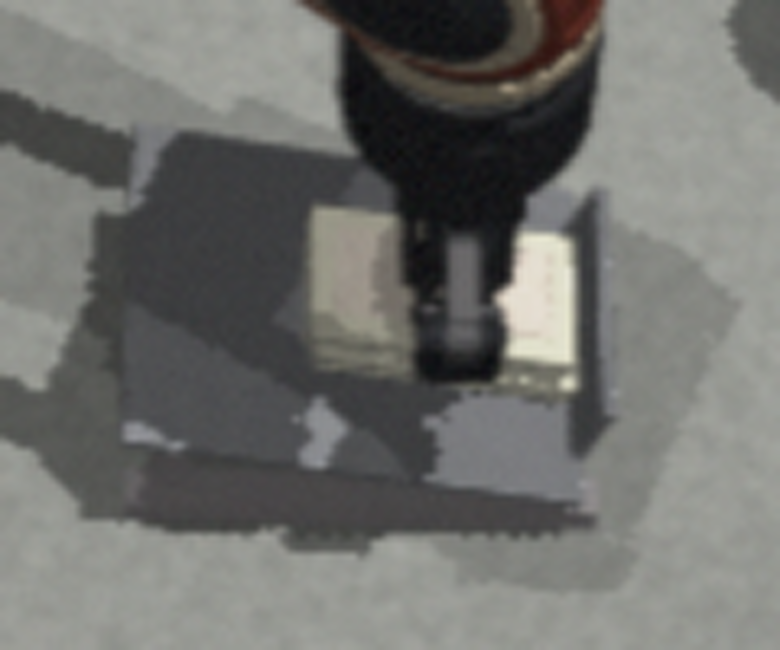

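View pics/w22.png

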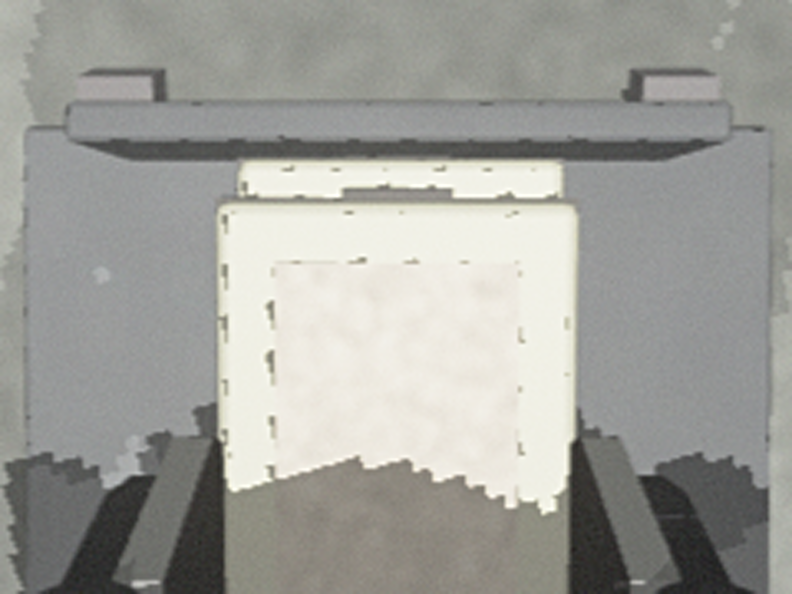

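```bash
python3 -m crank '[[[-1,0,0.15,0,0],[-1,0,0.1,0,0]]]'; python3 -m crank '[[[-1,0,0.1,0,0],[-1,0,0.1,0,0]]]'
python3 - <<'E'
from h import *
show()
g=grab_frame("wrist");crop(g,200,160,440,340,"w23.png",3.3)
g=grab_frame("side");crop(g,300,320,420,420,"s23.png",6.5)
E
```

```text
time: 22.48
tool_pos: [0.5559, -0.3536, 0.0296]
tool_rot: [0.094, -0.1, -0.699, 0.701]
contact_force: [3.5, 3.3, 14.5]
gripper_width: 0.504
time: 22.72
tool_pos: [0.5562, -0.3537, 0.0288]
tool_rot: [0.094, -0.1, -0.699, 0.701]
contact_force: [0.8, 5.0, 22.3]
gripper_width: 0.501
t 22.725 tcp [ 0.5562 -0.3537  0.0288] xbear 164.21 zbear -105.79 down [ 0.0084 -0.004  -1.    ] q [-0.68  0.29  1.66  0.    1.19  1.17] F [ 0.8  5.  22.3] w 0.501
```

View pics/s23.png

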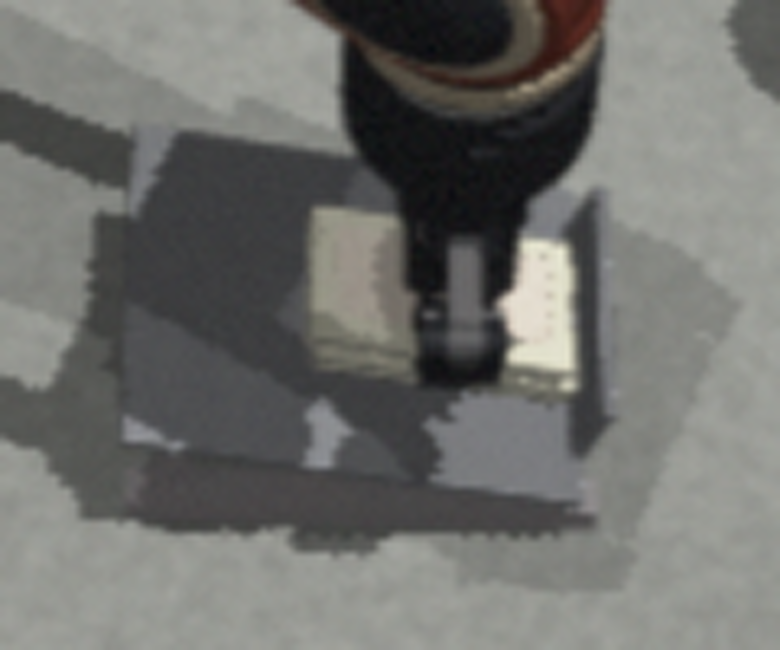

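View pics/w23.png

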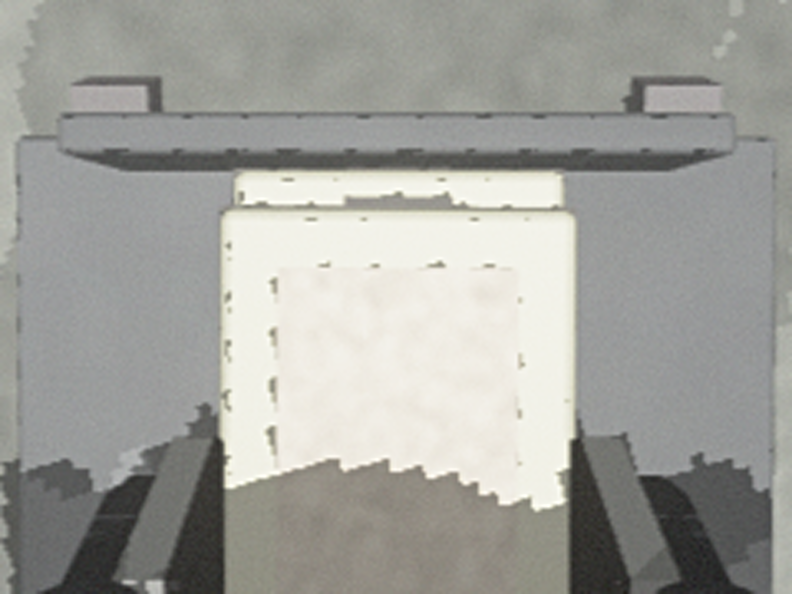

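Run:
```python
from h import *
show()
s=state();M=rot();g=grab_frame("wrist")
sn,co=np.sin(np.radians(15)),np.cos(np.radians(15))
zf=.03+.012*co
e=-M[:,0]
def al(u,v,z): 
    p=pt(g,200+u/3.3,160+v/3.3,z); return (M.T@(p-s["tool_pos"])*1000).round(1)
print("lower far",al(400,172,zf),al(235,172,zf),al(563,174,zf))
for gap in(0,.004,.008):
    z=.03+.024*co+gap*sn
    print(gap,"upper far",al(400,210,z),al(222,212,z),al(575,212,z))
print("top aligned would be lower +", 12*sn)
```

```text
t 22.825 tcp [ 0.5562 -0.3537  0.0289] xbear 164.21 zbear -105.79 down [ 0.0084 -0.0041 -1.    ] q [-0.68  0.28  1.66  0.    1.19  1.17] F [ 1.1  4.1 18.1] w 0.502
lower far [-40.7 -12.3   0.7] [-40.7 -12.4 -21.5] [-40.4 -12.3  22.6]
0 upper far [-38.3 -24.    0.6] [-38.1 -24.  -21.7] [-38.1 -23.9  22.6]
0.004 upper far [-38.6 -25.    0.6] [-38.3 -25.  -21.5] [-38.3 -25.   22.4]
0.008 upper far [-38.8 -26.    0.6] [-38.6 -26.1 -21.4] [-38.6 -26.   22.3]
top aligned would be lower + 3.105828541230249
```

```bash
python3 -m crank '[[[-1,-0.05,-0.05,0,0],[-1,-0.15,0.03,0,0],[-1,-0.15,0.04,0,0],[-1,-0.1,0.03,0,0]]]'
python3 - <<'E'
from h import *
show()
M=rot();print("tool F",(M.T@state()["contact_force"]).round(1))
g=grab_frame("wrist");crop(g,200,160,440,340,"w24.png",3.3)
E
```

```text
time: 23.38
tool_pos: [0.5583, -0.355, 0.0282]
tool_rot: [0.096, -0.098, -0.699, 0.701]
contact_force: [-6.2, 4.0, 21.1]
gripper_width: 0.505
t 23.375 tcp [ 0.5583 -0.355   0.0282] xbear 164.22 zbear -105.78 down [ 0.0031 -0.0033 -1.    ] q [-0.68  0.29  1.65 -0.    1.19  1.17] F [-6.2  4.  21.1] w 0.505
tool F [  7.  -21.2  -2.1]
```

View pics/w24.png

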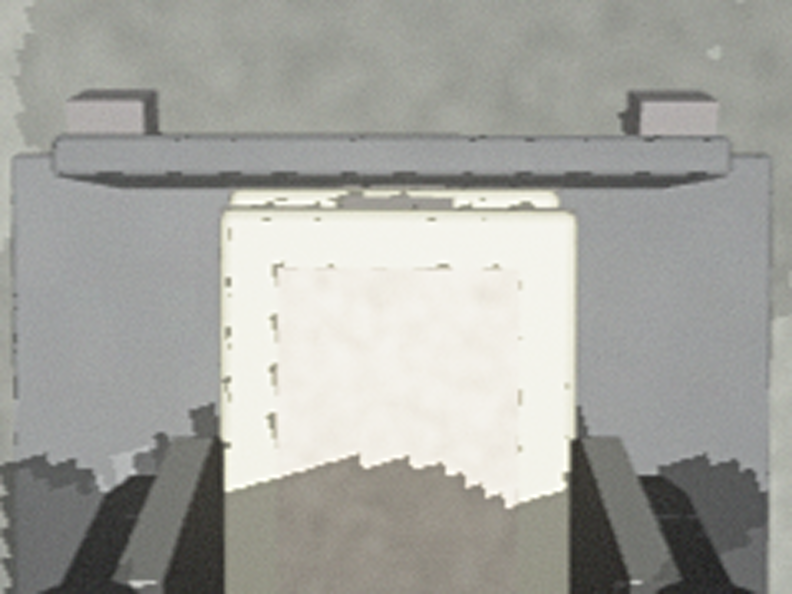

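```bash
python3 -m crank '[[[-1,-0.1,0,-0.03,0],[-1,-0.1,0.02,-0.03,0],[-1,-0.1,0.02,0,0],[-1,0,0,0,0]]]'
python3 - <<'E'
from h import *
show()
M=rot();print("tool F",(M.T@state()["contact_force"]).round(1))
g=grab_frame("wrist");crop(g,200,160,440,340,"w25.png",3.3)
g=grab_frame("side");crop(g,300,320,420,420,"s25.png",6.5)
E
```

```text
time: 23.92
tool_pos: [0.5612, -0.3558, 0.0274]
tool_rot: [0.096, -0.099, -0.699, 0.702]
contact_force: [-5.0, 2.2, 18.6]
gripper_width: 0.504
t 23.925 tcp [ 0.5612 -0.3558  0.0274] xbear 164.2 zbear -105.8 down [ 0.0033 -0.0044 -1.    ] q [-0.68  0.3   1.65 -0.    1.19  1.17] F [-5.   2.2 18.6] w 0.504
tool F [  5.3 -18.6  -0.7]
```

View pics/w25.png

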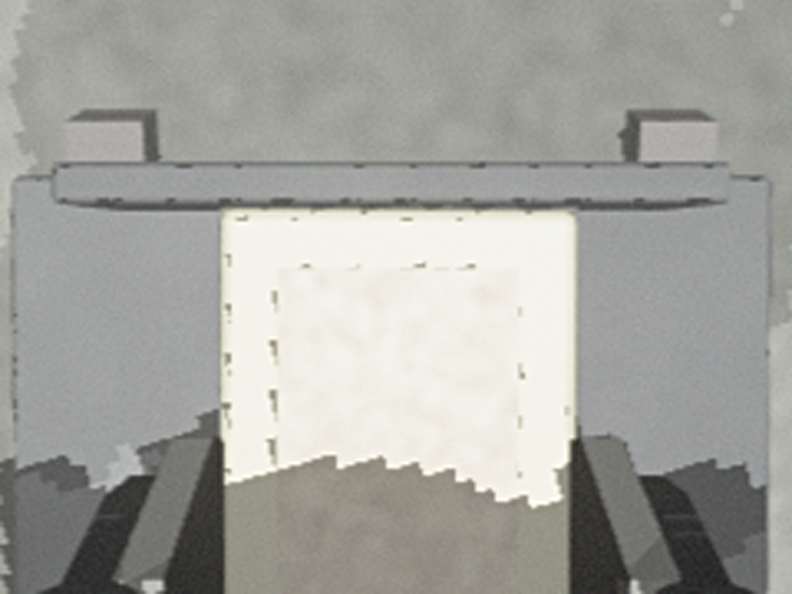

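View pics/s25.png

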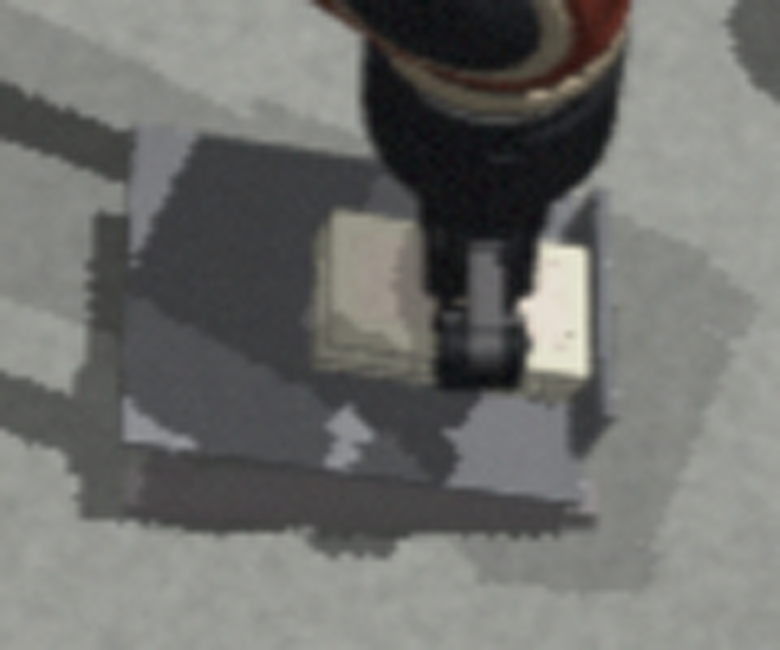

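```bash
python3 -m crank '[[[-1,-0.1,0.02,0,0],[-1,0,0,0,0]]]'; python3 -m crank '[[[-1,-0.1,0.0,0,0],[-1,0,0,0,0]]]';python3 - <<'E'
from h import *
show()
M=rot();print("tool F",(M.T@state()["contact_force"]).round(1))
g=grab_frame("wrist");crop(g,200,160,440,340,"w26.png",3.3)
E
```

```text
time: 24.28
tool_pos: [0.5612, -0.3559, 0.0273]
tool_rot: [0.097, -0.098, -0.699, 0.702]
contact_force: [-7.9, 2.4, 21.7]
gripper_width: 0.505
time: 24.52
tool_pos: [0.5612, -0.3558, 0.0273]
tool_rot: [0.097, -0.097, -0.699, 0.701]
contact_force: [-11.0, 3.6, 24.3]
gripper_width: 0.504
t 24.525 tcp [ 0.5612 -0.3558  0.0273] xbear 164.22 zbear -105.78 down [-0.0015 -0.0025 -1.    ] q [-0.68  0.3   1.64 -0.    1.2   1.17] F [-11.    3.6  24.3] w 0.504
tool F [ 11.6 -24.3  -0.4]
```

View pics/w26.png

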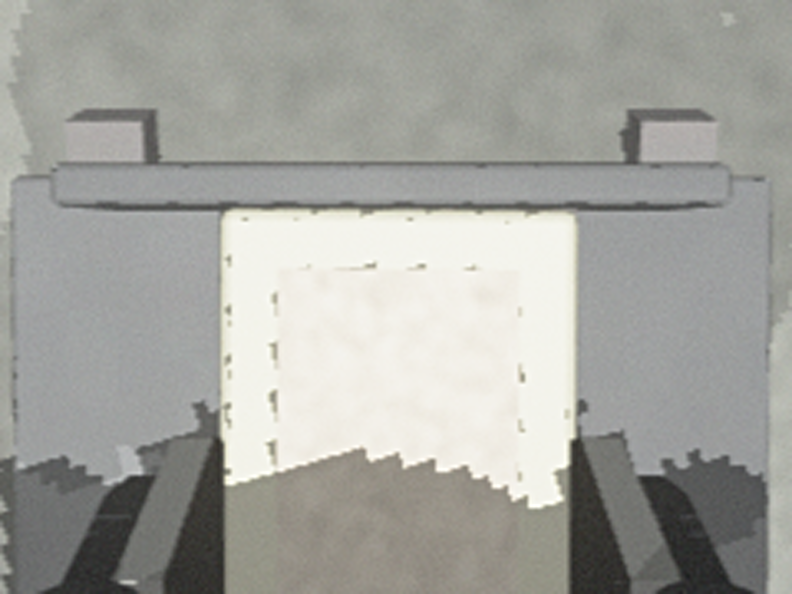

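```bash
python3 -m crank '[[[-1,0.15,-0.12,0,0],[-1,0,-0.05,0,0],[0.1,0,0,0,0],[0.1,0,0,0,0],[0.1,0,0,0,0]]]';python3 - <<'E'
from h import *
show()
g=grab_frame("wrist");crop(g,200,160,440,340,"w27.png",3.3)
E
python3 -m crank '[[[0.1,0,-2,0,0],[0.1,0,-4,0,0],[0.1,0,-4,0,0],[0.1,6,-2,0,0],[0.1,4,0,0,0],[0.1,0,0,0,0]]]'
python3 - <<'E'
from h import *
show()
g=grab_frame("wrist");cv2.imwrite("pics/w28.png",g["frame"][:,:,::-1])
g=grab_frame("side");crop(g,300,320,420,420,"s28.png",6.5)
E
```

```text
time: 25.2
tool_pos: [0.5595, -0.3537, 0.0229]
tool_rot: [0.097, -0.097, -0.7, 0.701]
contact_force: [-0.2, -1.5, 0.4]
gripper_width: 0.551
t 25.2 tcp [ 0.5595 -0.3537  0.0229] xbear 164.2 zbear -105.8 down [-4.e-04 -2.e-04 -1.e+00] q [-0.68  0.3   1.65 -0.    1.19  1.17] F [-0.2 -1.5  0.4] w 0.551
time: 26.0
tool_pos: [0.4626, -0.3256, 0.144]
tool_rot: [-0.097, 0.098, 0.7, -0.7]
contact_force: [1.9, -0.2, 0.0]
gripper_width: 0.55
t 26.0 tcp [ 0.4626 -0.3256  0.144 ] xbear 164.14 zbear -105.86 down [ 4.e-04  2.e-04 -1.e+00] q [-0.75 -0.04  1.81  0.    1.37  1.1 ] F [ 1.9 -0.2  0. ] w 0.55
```

View pics/w28.png

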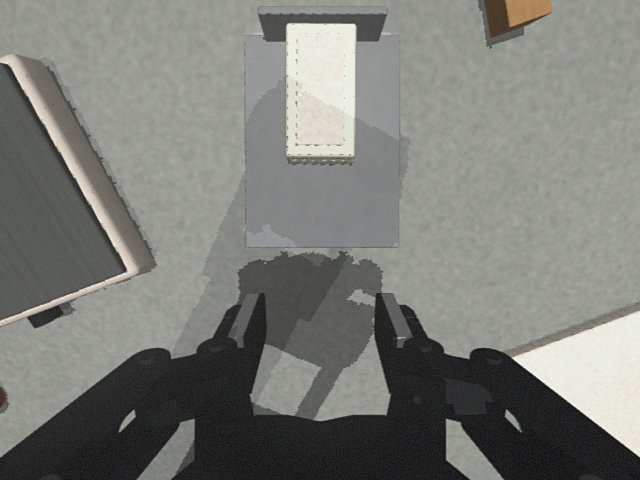

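View pics/s28.png

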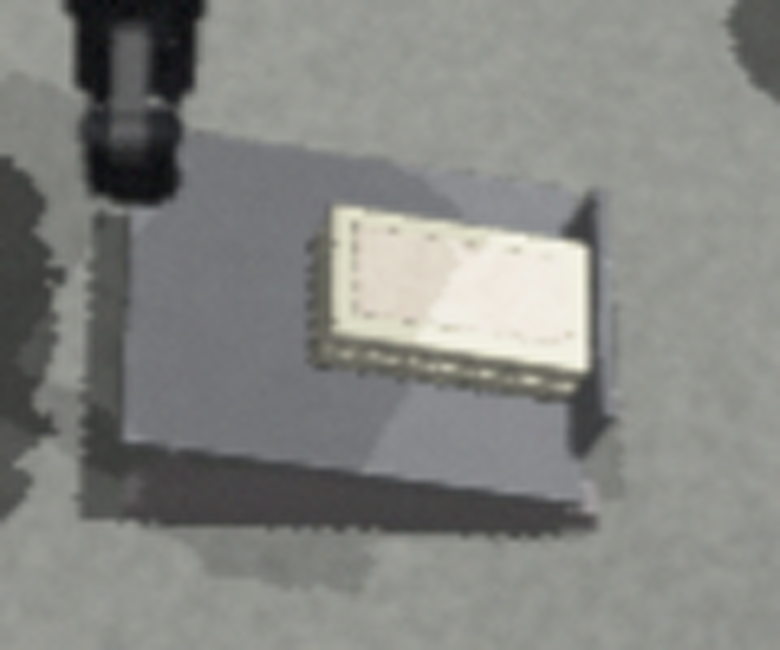

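Run:
```python
from h import *
s=state();M=rot()
g=grab_frame("wrist");crop(g,240,0,400,110,"w29.png",5);crop(g,240,90,400,200,"w30.png",5)
for n in ("top",):
    t=grab_frame(n);cv2.imwrite("pics/top9.png",t["frame"][:,:,::-1]); crop(t,140,180,270,310,"t9.png",6)
```

```text
(no output)
```

View pics/w29.png

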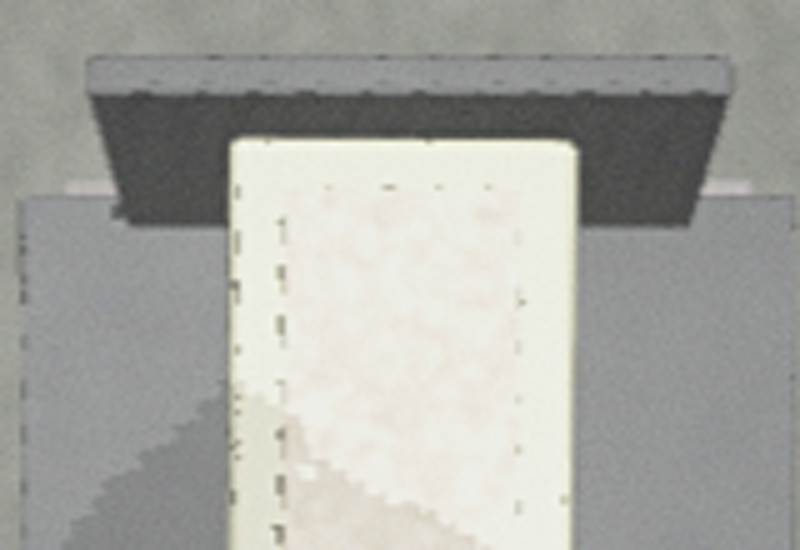

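View pics/w30.png

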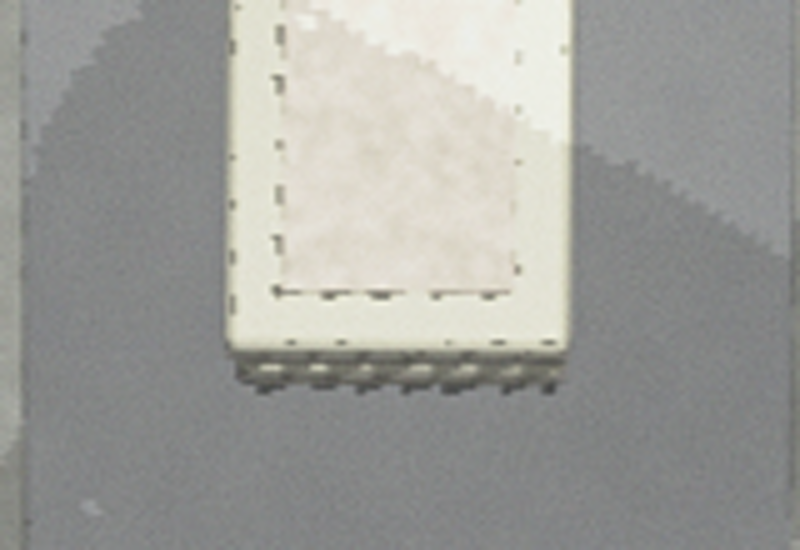

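View pics/top9.png

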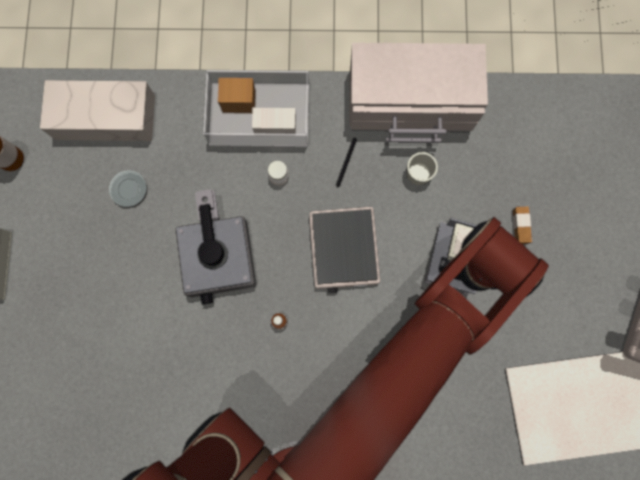

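View pics/t9.png

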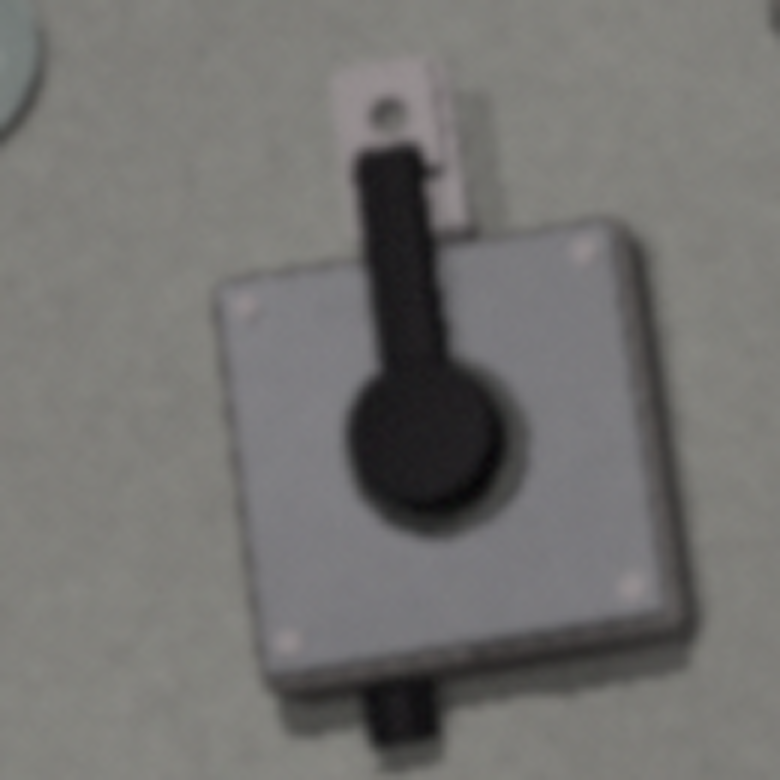

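Run:
```python
from h import *
g=grab_frame("top");print(pt(g,(388.5)/6-.5+140,(113.5)/6-.5+180,.086))
g=grab_frame("wrist")
sn,co=np.sin(np.radians(15)),np.cos(np.radians(15))
zf=.03+.024*co; zn=zf+.085*sn
k=[pt(g,240+u/5,v/5,z) for u,v,z in [(229,139,zf),(578,141,zf),(570,450+350,zn),(227,450+348,zn)]]
a=lambda p:round(float(np.degrees(np.arctan2(p[1],p[0]))),2)
print([np.linalg.norm(k[i]-k[i-1]).round(4) for i in range(4)],"yaw",a(k[0]-k[3]),a(k[1]-k[2]))
m=np.mean(k,0);print(m,"expected",[.55504+.0031*.963,-.35402-.0031*.27])
b=[pt(g,240+u/5,v/5,.03) for u,v in[(125,225),(692,226)]];print("backstop foot",b,np.mean(b,0),a(b[1]-b[0])+90)
```

```text
[0.64640678 0.22661191 0.086     ]
[np.float64(0.0836), np.float64(0.0445), np.float64(0.0836), np.float64(0.0442)] yaw -16.09 -16.33
[ 0.55954476 -0.35380158  0.06418203] expected [0.5580253, -0.354857]
backstop foot [array([ 0.60424673, -0.32609479,  0.03      ]), array([ 0.58246979, -0.40284794,  0.03      ])] [ 0.59335826 -0.36447137  0.03      ] -15.840000000000003
```

Run:
```python
from h import *
print(state()["contact_force"],state()["time"]);print(job_done())
```

```text
[-0.56998919  0.6791764   0.3878079 ] 26.3
the job is handed in; nothing more can be done
None
```

I turned the isolator handle to off first, then moved the slide case onto the lower case on the rack. The job was handed in at 26.3 s with the gripper open and the arm clear.

**Handle:** I gripped the bar and swung it clockwise in small steps. The close wrist view after letting go showed the two holes concentric. The overhead camera puts them about 1.5 mm apart, which an 8 mm shackle clears easily.

**Case grip:** The first two lifts came up empty because the real fingertips sit about 27 mm behind the reported TCP. Once I went lower, the case held firmly. On the second miss the closed fingers pressed on the case top at about 7 N, and it stayed in place on the plate.

**Placing:** I pressed the case down until it lay flat on the lower one. I then slid it down the slope until it stopped moving and the force rose, so it is against the backstop. The wrist force stayed below about 25 N throughout.

**Last checks:**
- **Upper case position:** about 1.9 mm from where I expected it.
- **Squareness:** the upper case measures a yaw of −16.2°, against −15.8° for the backstop and −15.7° for the lower case.
- **Lower case:** it shows in place under the upper case. I did not measure it again after stacking.
- **Other things on the bench:** in the overhead picture they stand where they began.

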